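# Load, lock and zero the bench shaker

## Robot

A 6-joint arm with a two-finger parallel gripper is mounted at the origin on the work surface. World frame = base frame: x ahead of the robot, y to its left, z up, the work surface at z = 0. Lengths are in m, angles in rad, forces in N, time in s.
With the tool pointing down it reaches from about 0.375 to 0.975 m from the base axis. Payload 3.8 kg.
Tool frame: the origin (TCP) lies midway between the tips of the shut fingers; the grasp point (between the pads) lies 19 mm behind it; z points along the fingers, y is the direction in which the jaws open and shut (so a half turn about z gives the same grasp; the last joint's range is limited). The gripper opens to 85 mm and grips with 20 to 120 N. Pads are 22 mm wide; open, the fingers measure 114 mm over their backs; the gripper's body (76 mm by 85 mm) begins 54 mm behind the grasp point. The pads swing forward as they close: fully open they stand 13 mm farther back than shut.
Start: joints at [-1.25, 0.264, 1.604, -0, 1.274, -0.037], TCP at [0.236, -0.632, 0.231] pointing down, gripper open.
Joint ranges: [-2.63, 2.63], [-0.94, 2.18], [0.31, 2.57], [-1.31, 4.45], [0, 2.66], [-2.55, 2.55]. Speed limits (rad/s): [2.57, 2.57, 3.14, 3.14, 3.14, 3.14].

## Interface

Orientations are given as a rotation vector (axis times angle).
In Python, from workcell import bot gives the robot as it stands. The module is installed in compiled form; this text tells all that it offers.
- The arm moves only by the tool play_rows, never from a script. Its argument "series" is a list of rows, each an object with "translation": the shift along the tool's x, y, z in m, a list of three; "spin": the turn about the tool's z in units of 5 degrees (1.0 is 5 degrees). In form: [{"translation": [dx, dy, dz], "spin": spin}, ...]. A call has 1 to 5 rows; each row shifts and turns the commanded pose from where the row before left it, along the tool's axes as they then stand; what a row does not reach is not made up. A row lasts 1/10 s, in which the tool goes at most 50 mm and 8.59 degrees, less where a joint would pass 70% of its speed; a pose out of reach is approached as far as the arm can. A call is refused whole if a number of a shift passes 0.05 or a number of a turn 1, either way. A call with a gripper value outside its range is refused whole. "jaw" is the gripper's target within -1 to 1 (fully open at 1, half-way at 0, shut at -1), set as the call begins (left out, the last holds). The fingers move at their own pace and stop on an object; "force" is the grip in N (left out, the last holds). Time passes only in rows, so rows that do not move let the fingers close. It gives the time, the measured TCP pose, the force and the opening at its end, in the units of the state.
- bot.read_state(): the state, without advancing time (a new reading comes with each control period).
- bot.read_camera(name): name is "scene" or "top" or "wrist"; returns the picture (400x640x3 uint8, blue, green, red); there is no depth.
- bot.get_calibration(name): a dict with "fov_y" (degrees; the focal length in pixels is half the picture's height over the tangent of half this angle, whatever the lens; pixels are square), "cx", "cy" (the principal point, pixels), "R" (3x3) and "t" (3): a world point X has camera coordinates R X + t. Camera axes: x right, y down, z forward; pixel columns grow to the right and rows downward; lengths in m; the calibration is good to about 2 mm. A picture is of the moment at which its call begins: read the wrist's pose just before it. get_calibration takes no time and is no camera call; for the wrist camera it gives the pose at the moment of the call.
- bot.finish_job(): hands the job in, once; it reports no verdict.
The state is a dict: "time": time; "q": joint angles; "joint_vel": joint speeds; "joint_torque": joint torques, N m; "tool_pos": TCP position; "tcp_rot": TCP orientation; "wrist_force": force on the tool from outside, world axes, zero at the start; "torque": the same for the moment, N m; "width": opening from 0.0 (shut) to 1.0 (fully open).
Only numpy, scipy, OpenCV 4.12 (cv2) and the standard library are available. Lean on these libraries where they do the work, as an engineer would, in place of code of your own. Each camera call takes 0.05 s, during which the arm holds its last target. There are 200 camera calls.

## Task

Get the bench shaker ready for its next run: stand every white sample bottle upright in the blue tray, one to a cell, and lock the load in by swinging the retaining gate fully shut and dropping the red-headed pin down through both ears of the yoke and the gate's eye until its flange sits on the upper ear. With the load locked in, press the recessed counter-reset button all the way down with the stylus, then stand the stylus back in a hole of its wooden block. Leave the other glassware and things on the bench where they are.

Things in the scene. Friction and masses are not known exactly. Their poses are not given: they have to be found in the camera images.
- shaker: low white bench shaker, fixed, housing 305 (x) x 270 (y) x 70 mm high; origin on the table under it, 160 mm behind its front face, midway across; its own -x side is the front. Along the front runs an 88 mm deep flat console deck, its top 70 mm above the table. The aluminium carriage behind it carries a blue open bottle tray, steel side and rear rails (tops 137 mm above the table) and, in front of the tray, a hinged retaining bar (the gate)
- tray (a point): centre of the tray's inner floor, 84 mm above the table, axes as the shaker's (x towards the rear, y left, z up). The tray is 152 x 152 mm outside with 4 mm walls and one crosswise and one lengthwise divider, all rising 48 mm above the inner floor, making four square cells 70 mm wide, centred at x, y = +-37 mm from this point
- gate (a joint): angle of the gate, rad: 0 = fully shut against its stop (bar parallel to the tray's front), grows as its free end swings out to the front (shaker -x); free range 0 to 1.2; it has light friction and stays where it is left
- gate_hinge (a point): on the gate's vertical hinge axis, 132 mm above the table at the shaker's left front, at x -55, y +95 mm in the shaker's frame; moves with the gate: from here the bar (10 mm thick, 14 mm high, z 125 to 139 mm) runs along this point's own -y
- gate_handle (a point): top of the gate's upright red grip post, 14 mm diameter and 50 mm tall (tip 177 mm above the table); 105 mm along the bar from the hinge and 24 mm outside (in front of) the bar
- gate_eye (a point): top centre of the 15 mm eye in the brass lug (12 mm thick) at the gate's free end, 190 mm from the hinge axis, 138 mm above the table. With the gate shut the eye lies between the two ears of the yoke, in line with their holes
- yoke (a point): centre of the mouth of the upper ear's hole, on the upper ear's top face, 152 mm above the table, z up. The yoke is the dark steel fork at the shaker's right front: two level ears 8 mm thick with 13 mm chamfered holes, 24 mm gap between them; its back plate stands on the right side (shaker -y), 20 mm from this point, no higher than the upper ear
- reset (a joint): travel of the counter-reset button, m: 0 = up, 0.005 = fully down; a spring needs about 1 N to start and 4 N at the bottom
- reset_top (a point): top face of the red counter-reset button, 14 mm diameter, at the bottom of a 19 mm wide hole, framed in yellow, in the console deck, 5 mm below the deck's surface; it is pressed straight down
- pin: steel locking pin, upright at the start in one hole of the wooden block, its flange resting on the block's top: shaft 10 mm diameter and 60 mm long with a bullet nose (tapering over the last 10 mm to 4 mm), then a flange 32 mm wide and 4 mm thick, then a red round grip 26 mm diameter and 42 mm tall; origin at the lower tip, z along the pin towards the grip; total 106 mm, 70 g
- stylus: stylus, upright at the start in the other hole of the wooden block: steel rod 9 mm diameter and 66 mm long with a flat 6 mm tip, then a black flange 26 mm wide and 4 mm thick that rests on the block's top, then a yellow round grip 16 mm diameter and 71 mm long; origin at the lower tip, z towards the grip; total 141 mm, 50 g
- block: wooden tool block, fixed, 150 (x) x 64 (y) x 70 mm high, with two upright through holes 13 mm wide at x = -45 and +45 mm on its centre line; origin at the centre of its underside
- bottle1: white sample bottle, may be absent; all alike: round body 62 mm diameter up to 82 mm, then a shoulder, ribless white screw cap 42 mm diameter from 95 to 125 mm above the foot; origin at the centre of its foot, z up; half full, 0.14 to 0.28 kg; starts upright on the table
- bottle2: white sample bottle, may be absent; all alike: round body 62 mm diameter up to 82 mm, then a shoulder, ribless white screw cap 42 mm diameter from 95 to 125 mm above the foot; origin at the centre of its foot, z up; half full, 0.14 to 0.28 kg; starts upright on the table
- bottle3: white sample bottle, may be absent; all alike: round body 62 mm diameter up to 82 mm, then a shoulder, ribless white screw cap 42 mm diameter from 95 to 125 mm above the foot; origin at the centre of its foot, z up; half full, 0.14 to 0.28 kg; starts upright on the table
- bottle4: white sample bottle, may be absent; all alike: round body 62 mm diameter up to 82 mm, then a shoulder, ribless white screw cap 42 mm diameter from 95 to 125 mm above the foot; origin at the centre of its foot, z up; half full, 0.14 to 0.28 kg; starts upright on the table
- flask: stoppered glass conical flask, 76 mm wide, 132 mm tall; a bystander; origin at the centre of its underside
- amber: amber glass bottle, 64 mm wide, 140 mm tall; a bystander; origin at the centre of its underside
- cap: loose white plastic cap lying on the table, 48 mm wide, 16 mm high; a bystander; origin at the centre of its underside
- beaker: empty glass beaker, 76 mm wide, 95 mm tall; a bystander; origin at the centre of its underside
- vial: small amber vial with a white cap, 38 mm wide, 85 mm tall; a bystander; origin at the centre of its underside

How it is judged:
On the way, in this order (a step that is already met when the one before it is completed fails the run):
1. every bottle stands in the tray, the gate is shut and the pin is through both ears and the eye, its flange down on the upper ear (z of bottle1 in the frame of tray between -0.006 and 0.006 m and angle between each of bottle1, bottle2, bottle3, bottle4's own z axis and vertical below 0.12 rad and x of bottle1 in the frame of tray between -0.05 and 0.05 m and y of bottle1 in the frame of tray between -0.05 and 0.05 m and z of bottle2 in the frame of tray between -0.006 and 0.006 m and x of bottle2 in the frame of tray between -0.05 and 0.05 m and y of bottle2 in the frame of tray between -0.05 and 0.05 m and z of bottle3 in the frame of tray between -0.006 and 0.006 m and x of bottle3 in the frame of tray between -0.05 and 0.05 m and y of bottle3 in the frame of tray between -0.05 and 0.05 m and z of bottle4 in the frame of tray between -0.006 and 0.006 m and x of bottle4 in the frame of tray between -0.05 and 0.05 m and y of bottle4 in the frame of tray between -0.05 and 0.05 m and value of joint gate below 0.04 rad and z of pin in the frame of yoke between -0.065 and -0.055 m and horizontal distance between pin and yoke below 0.006 m and angle between the z axis of pin and the z axis of yoke, either way round below 0.12 rad), for 0.2 s.
2. with the load still locked in, the stylus holds the recessed reset button down (all of step 1 and value of joint reset above 0.0038 m and contact force between stylus and shaker above 1 N), for 0.1 s.
At the end, for the whole second after the job is handed in: bottles upright (0.12 rad) on the tray floor, within 50 mm of its centre each way, 6 mm in height; gate within 0.04 rad of shut; pin through ears and eye, flange within 5 mm of the upper ear; stylus upright in a hole of the block, tip within 14 mm of the table; button up; all at rest (all of step 1 and z of stylus in the frame of block below 0.014 m and angle between stylus's own z axis and vertical below 0.12 rad and value of joint reset below 0.0012 m and x of stylus in the frame of block between -0.055 and 0.055 m and y of stylus in the frame of block between -0.012 and 0.012 m and linear speed of each of bottle1, bottle2, bottle3, bottle4, pin, stylus below 0.02 m/s); the robot touches nothing.
It fails at once if one of the other things (flask, amber bottle, loose cap, beaker, vial) is moved by more than 3 cm (distance of any of flask, amber, cap, beaker, vial from where it was at the start of the episode above 0.03 m).
Of bottle1, bottle2, bottle3, bottle4 only 2 to 4 are there at a start; the rules pass over those that are not, and their reading is None.
At some moment in a run one of bottle1, bottle2, bottle3, bottle4 may be knocked a few centimetres aside while the robot is not near it.
It also fails if it takes over 210 s, if anything falls off the work surface, if the arm or the gripper's body presses on something with over 40 N, if the wrist force passes 120 N, or if a joint passes its speed limit or range.

## Working session

There is one attempt and no reset: what is moved stays moved. The work goes in short steps, Python scripts to look and compute and a tool call to move; the robot and the scene stay as the last step left them, time stands still between calls to the robot, and variables do not carry over. Pictures are saved under pics/ and viewed, about 12 in all and at most 16, crops included, and the job is handed in when it is done.

Besides the shell and the picture viewer there is one more tool, called after "Call:" as name([rows], argument=value, ...), one row to a line, values as JSON. play_rows: Moves the arm, as the interface text tells. Its arguments: {"type":"object","properties":{"series":{"type":"array","items":{"type":"object","properties":{"translation":{"type":"array","items":{"type":"number"}},"spin":{"type":"number"}}}},"jaw":{"type":"number"},"force":{"type":"number"}},"required":["series"]}

```bash
mkdir -p pics; ls; cat > h.py <<'E'
import numpy as np, cv2
from workcell import bot
def cal(n):
    c=bot.get_calibration(n); f=200/np.tan(np.radians(c['fov_y'])/2)
    return f,c['cx'],c['cy'],np.array(c['R']),np.array(c['t'])
def ray(C,u,v,z):
    f,cx,cy,R,t=C; d=R.T@np.array([(u-cx)/f,(v-cy)/f,1]); o=-R.T@t
    return o+d*(z-o[2])/d[2]
def proj(C,X):
    f,cx,cy,R,t=C; p=R@np.array(X)+t; return np.array([cx+f*p[0]/p[2],cy+f*p[1]/p[2]])
def snap(n,name):
    C=cal(n); im=bot.read_camera(n); cv2.imwrite(f'pics/{name}.png',im); return C,im
E
python3 - <<'E'
from h import *
for n in('top','scene','wrist'):
    C,im=snap(n,n+'0'); print(n,C[0],C[1],C[2],(-C[3].T@C[4]).round(3),bot.get_calibration(n).keys()); print(C[3].round(3))
s=bot.read_state();print(s)
E
```

```text
pics
top 410.1872399219287 321.49458183029964 200.26098894060084 [ 0.365 -0.028  1.26 ] dict_keys(['fov_y', 'cx', 'cy', 'R', 't'])
[[-0.002 -1.     0.005]
 [-0.991  0.002 -0.134]
 [ 0.134 -0.005 -0.991]]
scene 411.84538683860984 323.88483979581963 194.41508574149069 [ 1.036 -0.705  0.869] dict_keys(['fov_y', 'cx', 'cy', 'R', 't'])
[[ 0.788  0.615  0.005]
 [ 0.396 -0.501 -0.77 ]
 [-0.471  0.609 -0.638]]
wrist 322.48807484853756 318.43721202439895 202.394920151216 [ 0.314 -0.602  0.373] dict_keys(['fov_y', 'cx', 'cy', 'R', 't'])
[[ 0.351 -0.936 -0.002]
 [-0.885 -0.333  0.325]
 [-0.305 -0.113 -0.946]]
{'time': 0.15, 'q': array([-1.24986871e+00,  2.64588144e-01,  1.60504999e+00,  4.69820709e-06,
        1.27370253e+00, -3.69165483e-02]), 'joint_vel': array([-0.00127594, -0.00280006, -0.00411679, -0.00152263, -0.00053985,
        0.0020912 ]), 'joint_torque': array([ 5.85700654e-04, -5.15905559e+01, -3.67959952e+01, -4.68315034e-05,
        8.00603069e-03,  1.30711254e-05]), 'tool_pos': array([ 0.23623479, -0.63171269,  0.23024818]), 'tcp_rot': array([-3.08973753e+00, -5.58795788e-01,  3.81410585e-04]), 'wrist_force': array([ 0.28344054, -0.42084541,  1.15264588]), 'torque': array([ 0.01289352,  0.00457858, -0.03301432]), 'width': 0.9993815971259602}
```

View pics/top0.png

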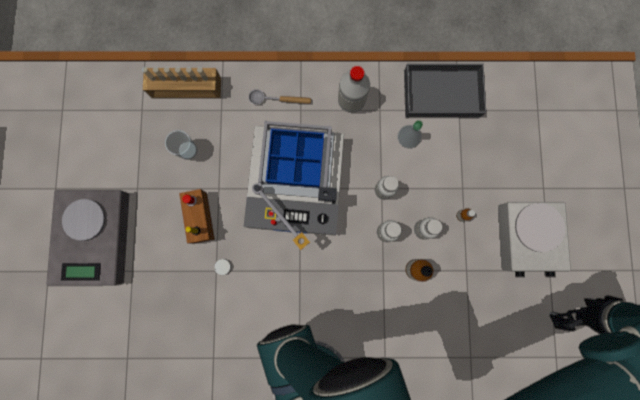

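View pics/scene0.png

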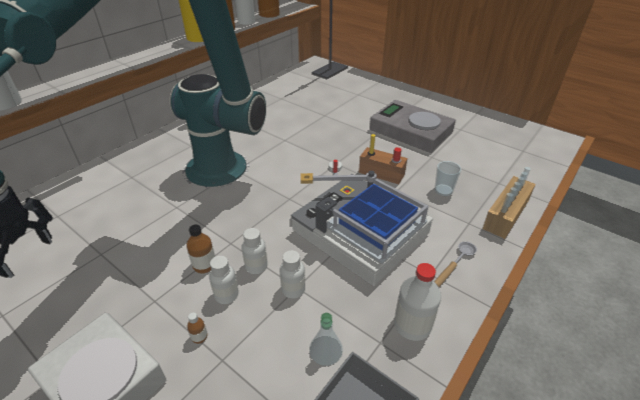

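```bash
python3 - <<'E'
import cv2,numpy as np
im=cv2.imread('pics/top0.png')
a=cv2.resize(im[180:250,175:345],None,fx=4.7,fy=4.7,interpolation=cv2.INTER_CUBIC)
b=cv2.resize(im[118:285,370:480],(376,571),interpolation=cv2.INTER_CUBIC)
s=cv2.imread('pics/scene0.png'); 
c=cv2.resize(s[125:265,280:440],None,fx=5,fy=5,interpolation=cv2.INTER_CUBIC)[:, :]
o=np.zeros((599,800,3),np.uint8); o[:329,:799]=a[:329,:799]
o[330:599,:400]=cv2.resize(s[140:248,285:445],(400,269),interpolation=cv2.INTER_CUBIC)
o[330:599,410:587]=cv2.resize(im[118:285,370:480],(177,269),interpolation=cv2.INTER_CUBIC)
cv2.imwrite('pics/c1.png',o)
E
```

```text
(no output)
```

View pics/c1.png

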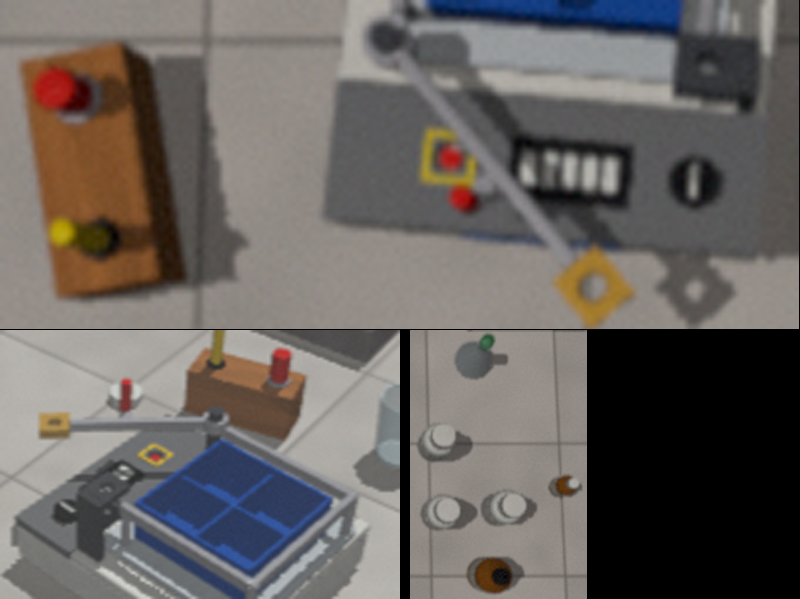

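```bash
python3 - <<'E'
from h import *
C=cal('top')
im=cv2.imread('pics/top0.png')
P={'pin':(188.2,199.1,.116),'sty':(188.6,229.4,.145),'eye':(301.2,241.1,.138),'hinge':(257.3,187.9,.14),'yoke':(325.6,193.2,.152),'reset':(270.7,213.4,.065),'handle':(273.3,222.1,.177),'amber':(426,270,.14),'cap':(222.5,267,.016),'vial':(471,213,.085)}
W={k:ray(C,*v) for k,v in P.items()}
for k in W: print(k,W[k].round(4))
h,e,y=W['hinge'],W['eye'],W['yoke']
print(np.linalg.norm(e-h),np.linalg.norm((y-h)[:2]), np.linalg.norm(W['pin'][:2]-W['sty'][:2]), np.linalg.norm((W['handle']-h)[:2]),np.hypot(105,24))
d=(y-h)[:2]; print('yaw',np.arctan2(-d[0]*-1,-d[1]), np.arctan2(d[0],-d[1]))
hsv=cv2.cvtColor(im,cv2.COLOR_BGR2HSV)
m=((hsv[...,0]>105)&(hsv[...,0]<125)&(hsv[...,1]>150)).astype(np.uint8)
c=max(cv2.findContours(m,0,2)[0],key=cv2.contourArea); print('tray',cv2.minAreaRect(c))
# white caps
g=cv2.cvtColor(im,cv2.COLOR_BGR2GRAY)
for lo in (205,):
    m=(g>lo).astype(np.uint8); m[:, :370]=0
    for c in cv2.findContours(m,0,2)[0]:
        if cv2.contourArea(c)>60:
            (u,v),r=cv2.minEnclosingCircle(c); print(u,v,r,ray(C,u,v,.125).round(4))
E
```

```text
pin [0.5231 0.341  0.116 ]
sty [0.4361 0.3271 0.145 ]
eye [0.4041 0.0219 0.138 ]
hinge [0.5507 0.1438 0.14  ]
yoke [ 0.5338 -0.0448  0.152 ]
reset [0.4875 0.1147 0.065 ]
handle [0.4529 0.0941 0.177 ]
amber [ 0.3257 -0.3151  0.14  ]
cap [0.3317 0.2623 0.016 ]
vial [ 0.4856 -0.465   0.085 ]
0.1906915144530322 0.18936361528875353 0.08808412615442433 0.10969132570246232 107.70793842609746
yaw -0.08958435370674551 -0.08958435370674551
tray ((294.6967468261719, 157.33607482910156), (53.235015869140625, 53.95930480957031), 5.19442892074585)
```

```bash
cat >> h.py <<'E'
from scipy.spatial.transform import Rotation as Ro
def pose():
    s=bot.read_state(); R=Ro.from_rotvec(s['tcp_rot']).as_matrix()
    return np.array(s['tool_pos']),np.arctan2(R[1,0],R[0,0]),R,s
def plan(T,phi=None,p=None):
    """print tool-axis shift (after turning) and spin units"""
    q,f,R,s=pose(); q=q if p is None else np.array(p)
    f2=f if phi is None else phi
    d=np.array(T)-q; tx=np.array([np.cos(f2),np.sin(f2),0]); ty=np.array([np.sin(f2),-np.cos(f2),0])
    v=np.array([d@tx,d@ty,-d[2]]); n=int(np.ceil(abs(v).max()/.05))
    print('shift',(v*1000).round(1),'mm rows',n,'per row',(v/max(n,1)).round(4),'spin',round(-np.degrees(f2-f)/5,2)); return f2
SO=np.array([.597,.0443]); SY=-.09
def sh(x,y):
    c,s=np.cos(SY),np.sin(SY); return SO+np.array([c*x-s*y,s*x+c*y])
E
python3 - <<'E'
from h import *
C=cal('top'); im=cv2.imread('pics/top0.png')
for u,v in((390.5,185.1),(391.7,229.2),(434,226.1)): print(ray(C,u,v,.125).round(4))
t=ray(C,294.7,157.3,.132); print('tray',t); d=t[:2]-SO; c,s=np.cos(SY),np.sin(SY); print(c*d[0]+s*d[1],-s*d[0]+c*d[1])
print(pose()[2].round(3))
plan((.42,-.2,.42),1.48)
E
```

```text
[ 0.5606 -0.2276  0.125 ]
[ 0.4368 -0.2279  0.125 ]
[ 0.4452 -0.3455  0.125 ]
tray [0.63915653 0.04145265 0.132     ]
0.04224182452787151 0.0009531410387663315
[[ 0.937  0.35  -0.001]
 [ 0.35  -0.937  0.002]
 [ 0.    -0.002 -1.   ]]
shift [ 446.6  143.9 -189.8] mm rows 9 per row [ 0.0496  0.016  -0.0211] spin -12.86
```

Call:
play_rows([
  {"translation":[0,0,-0.04],"spin":-1},
  {"translation":[0,0,-0.04],"spin":-1},
  {"translation":[0,0,-0.04],"spin":-1},
  {"translation":[0,0,-0.04],"spin":-1},
  {"translation":[0,0,-0.03],"spin":-1},
], jaw=1)

```text
time: 0.65
tool_pos: [0.2364, -0.6324, 0.4243]
tcp_rot: [2.893, 1.219, -0.0]
wrist_force: [-0.3, -0.8, 0.3]
width: 1.002
```

Call:
play_rows([
  {"translation":[0,0,0],"spin":-1},
  {"translation":[0,0,0],"spin":-1},
  {"translation":[0,0,0],"spin":-1},
  {"translation":[0,0,0],"spin":-1},
  {"translation":[0,0,0],"spin":-1},
])

```text
time: 1.15
tool_pos: [0.2363, -0.6321, 0.4207]
tcp_rot: [-2.562, -1.817, -0.0]
wrist_force: [-0.0, 0.0, -0.5]
width: 0.996
```

Call:
play_rows([
  {"translation":[0,0,0],"spin":-1},
  {"translation":[0,0,0],"spin":-1},
  {"translation":[0,0,0],"spin":-0.9},
  {"translation":[0,0,0],"spin":0},
])

```text
time: 1.55
tool_pos: [0.2363, -0.6321, 0.4207]
tcp_rot: [-2.315, -2.122, -0.001]
wrist_force: [0.4, 0.2, -0.3]
width: 0.997
```

Call:
play_rows([
  {"translation":[0.048,0.016,0],"spin":0},
  {"translation":[0.048,0.016,0],"spin":0},
  {"translation":[0.048,0.016,0],"spin":0},
  {"translation":[0.048,0.016,0],"spin":0},
  {"translation":[0.048,0.016,0],"spin":0},
])

```text
time: 2.05
tool_pos: [0.3361, -0.401, 0.421]
tcp_rot: [-2.319, -2.119, -0.0]
wrist_force: [1.2, 0.8, 0.0]
width: 1.0
```

Call:
play_rows([
  {"translation":[0.048,0.016,0],"spin":0},
  {"translation":[0.048,0.016,0],"spin":0},
  {"translation":[0.048,0.016,0],"spin":0},
  {"translation":[0,0,0],"spin":0},
  {"translation":[0,0,0],"spin":0},
])

```text
time: 2.55
tool_pos: [0.3958, -0.2643, 0.4215]
tcp_rot: [2.314, 2.124, -0.001]
wrist_force: [0.4, -0.8, -0.3]
width: 1.001
```

```bash
python3 - <<'E'
from h import *
print(pose()[:2])
C,im=snap('wrist','w1')
E
```

```text
(array([ 0.39583193, -0.26428338,  0.42147849]), np.float64(1.4853448916485723))
```

View pics/w1.png

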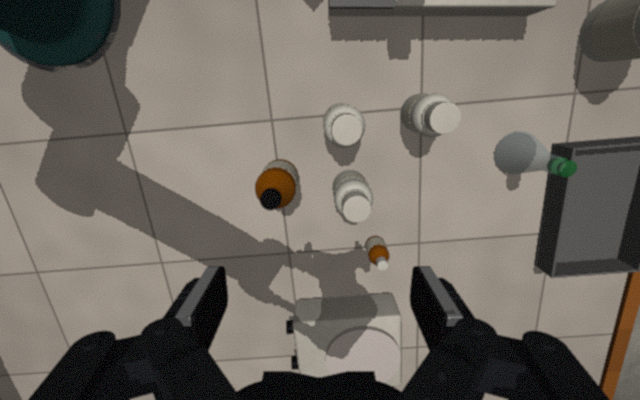

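```bash
python3 - <<'E'
from h import *
im=cv2.imread('pics/w1.png'); C=cal('wrist')
g=cv2.cvtColor(im,cv2.COLOR_BGR2GRAY)
for (u,v) in((346,129),(441,117),(355,207)):
    m=(g>0.93*np.median(g[v-3:v+4,u-3:u+4])).astype(np.uint8)
    m2=np.zeros_like(m); cv2.circle(m2,(u,v),22,1,-1)
    n,l,st,ce=cv2.connectedComponentsWithStats(m*m2); k=l[v,u]; print(st[k],ce[k],'hand',ray(C,u,v,.125).round(4),'comp',ray(C,*ce[k],.125).round(4))
print('amber',ray(C,270,198,.14),'vial',ray(C,382,264,.085),'flask',ray(C,518,152,.03))
E
```

```text
[328 107  34  38 836] [345.95215311 125.86363636] hand [ 0.4346 -0.2318  0.125 ] comp [ 0.4347 -0.2277  0.125 ]
[420  96  41  37 839] [443.59237187 115.01787843] hand [ 0.5604 -0.227   0.125 ] comp [ 0.5637 -0.2248  0.125 ]
[344 196  27  26 532] [356.67857143 208.56954887] hand [ 0.4411 -0.3436  0.125 ] comp [ 0.4434 -0.3462  0.125 ]
amber [ 0.32310332 -0.31465828  0.14      ] vial [ 0.48494852 -0.46420619  0.085     ] flask [ 0.72435522 -0.30479091  0.03      ]
```

```bash
python3 - <<'E'
from h import *
plan((.5605,-.2270,.09))
for n,c in(('RL',(37,37)),('RR',(37,-37)),('FL',(-37,37)),('FR',(-37,-37))): print(n,sh(.0415+c[0]/1e3,.0+c[1]/1e3))
E
```

```text
shift [ 52.5 161.1 331.3] mm rows 7 per row [0.0075 0.023  0.0473] spin -0.0
RL [0.6785078  0.07409479]
RR [6.71856783e-01 3.94282767e-04]
FL [0.60480729 0.0807458 ]
FR [0.59815628 0.0070453 ]
```

Call:
play_rows([
  {"translation":[0.013,0.04,0.03],"spin":0},
  {"translation":[0.013,0.04,0.03],"spin":0},
  {"translation":[0.013,0.04,0.03],"spin":0},
  {"translation":[0.0135,0.041,0.03],"spin":0},
  {"translation":[0,0,0.02],"spin":0},
])

```text
time: 3.1
tool_pos: [0.5567, -0.229, 0.2814]
tcp_rot: [-2.315, -2.119, 0.001]
wrist_force: [-0.8, -0.1, -0.6]
width: 0.997
```

Call:
play_rows([
  {"translation":[0,0,0.045],"spin":0},
  {"translation":[0,0,0.045],"spin":0},
  {"translation":[0,0,0.045],"spin":0},
  {"translation":[0,0,0.036],"spin":0},
  {"translation":[0,0,0.02],"spin":0},
])

```text
time: 3.6
tool_pos: [0.551, -0.2296, 0.0897]
tcp_rot: [-2.316, -2.114, 0.005]
wrist_force: [-1.0, -0.2, -0.4]
width: 1.003
```

Call:
play_rows([
  {"translation":[0,0,0],"spin":0},
  {"translation":[0,0,0],"spin":0},
])

```text
time: 3.8
tool_pos: [0.554, -0.23, 0.0944]
tcp_rot: [-2.318, -2.119, 0.001]
wrist_force: [0.6, -1.4, 0.0]
width: 1.002
```

```bash
python3 - <<'E'
from h import *
plan((.5605,-.2270,.09))
C,im=snap('wrist','w2')
g=cv2.cvtColor(im,cv2.COLOR_BGR2GRAY); print(proj(C,(.5605,-.2270,.125)))
E
```

```text
shift [3.6 6.2 4.4] mm rows 1 per row [0.0036 0.0062 0.0044] spin -0.0
[335.14045678 299.36064795]
```

View pics/w2.png

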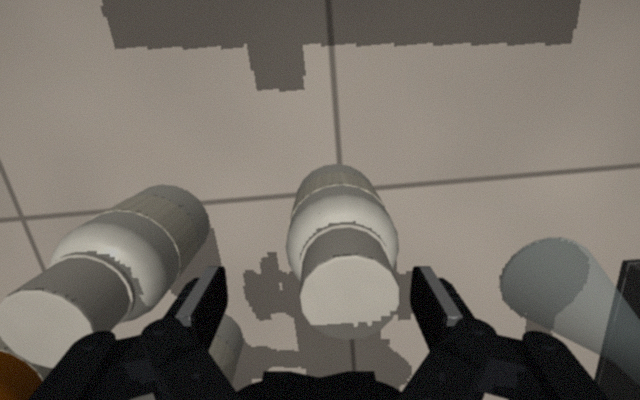

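```bash
python3 - <<'E'
from h import *
C=cal('wrist'); print(ray(C,350,290.5,.125)); plan(tuple(ray(C,350,290.5,.125)[:2])+(.09,))
print(ray(C,340,185,.0))
E
```

```text
[ 0.56793069 -0.22435044  0.125     ]
shift [ 6.9 12.3  5.8] mm rows 1 per row [0.0069 0.0123 0.0058] spin -0.0
[ 0.5725279  -0.21528745  0.        ]
```

Call:
play_rows([
  {"translation":[0.006,0.012,0.004],"spin":0},
  {"translation":[0,0,0],"spin":0},
  {"translation":[0,0,0],"spin":0},
])

```text
time: 4.15
tool_pos: [0.5681, -0.2235, 0.0918]
tcp_rot: [2.314, 2.122, 0.001]
wrist_force: [-0.3, 0.0, 0.1]
width: 1.005
```

Call:
play_rows([
  {"translation":[0,0,0],"spin":0},
  {"translation":[0,0,0],"spin":0},
  {"translation":[0,0,0],"spin":0},
  {"translation":[0,0,0],"spin":0},
  {"translation":[0,0,0],"spin":0},
], jaw=-1, force=60)

```text
time: 4.65
tool_pos: [0.5672, -0.2236, 0.091]
tcp_rot: [2.316, 2.122, 0.001]
wrist_force: [0.6, 0.8, 1.7]
width: 0.474
```

Call:
play_rows([
  {"translation":[0,0,0],"spin":0},
  {"translation":[0,0,0],"spin":0},
])

```text
time: 4.85
tool_pos: [0.5672, -0.2236, 0.091]
tcp_rot: [2.316, 2.122, 0.001]
wrist_force: [0.6, 0.4, 1.7]
width: 0.477
```

```bash
python3 - <<'E'
from h import *
q=pose(); print(q[0],q[3]['width']*85)
plan((q[0][0],q[0][1],.33))
plan((*sh(.0415+.037,-.037),.33))
E
```

```text
[ 0.56721505 -0.22358966  0.091002  ] 40.562717100861775
shift [   0.    0. -239.] mm rows 5 per row [ 0.      0.     -0.0478] spin -0.0
shift [ 232.3   84.7 -239. ] mm rows 5 per row [ 0.0465  0.0169 -0.0478] spin -0.0
```

Call:
play_rows([
  {"translation":[0,0,-0.03],"spin":0},
  {"translation":[0,0,-0.046],"spin":0},
  {"translation":[0,0,-0.046],"spin":0},
  {"translation":[0,0,-0.046],"spin":0},
  {"translation":[0,0,-0.046],"spin":0},
])

```text
time: 5.35
tool_pos: [0.5659, -0.2231, 0.3052]
tcp_rot: [-2.315, -2.121, 0.002]
wrist_force: [0.4, -0.6, -2.4]
width: 0.479
```

Call:
play_rows([
  {"translation":[0.02,0.01,-0.02],"spin":0},
  {"translation":[0.03,0.01,0],"spin":0},
  {"translation":[0.03,0.01,0],"spin":0},
  {"translation":[0.02,0.005,0],"spin":0},
  {"translation":[0,0,0],"spin":0},
])

```text
time: 5.85
tool_pos: [0.6106, -0.1241, 0.3233]
tcp_rot: [-2.311, -2.124, 0.001]
wrist_force: [-0.3, 0.3, -1.6]
width: 0.476
```

Call:
play_rows([
  {"translation":[0,0,0],"spin":0},
])

```text
time: 5.95
tool_pos: [0.6099, -0.1266, 0.3235]
tcp_rot: [-2.314, -2.123, 0.003]
wrist_force: [0.5, 0.1, -2.0]
width: 0.475
```

```bash
python3 - <<'E'
from h import *
C,im=snap('wrist','w3'); q=pose(); print(q[0],q[1],q[3]['width'])
for n,c in(('RL',(37,37)),('RR',(37,-37)),('FL',(-37,37)),('FR',(-37,-37))): cv2.circle(im,tuple(int(x) for x in proj(C,(*sh(.0415+c[0]/1e3,c[1]/1e3),.084))),3,(0,255,255),1)
cv2.circle(im,tuple(int(x) for x in proj(C,(*sh(-.055,-.095),.152))),3,(0,0,255),1)
cv2.imwrite('pics/w3a.png',im)
C2,im2=snap('top','t3')
E
```

```text
[ 0.60988757 -0.12717908  0.32372072] 1.48374691441336 0.47502337327341215
```

View pics/w3a.png

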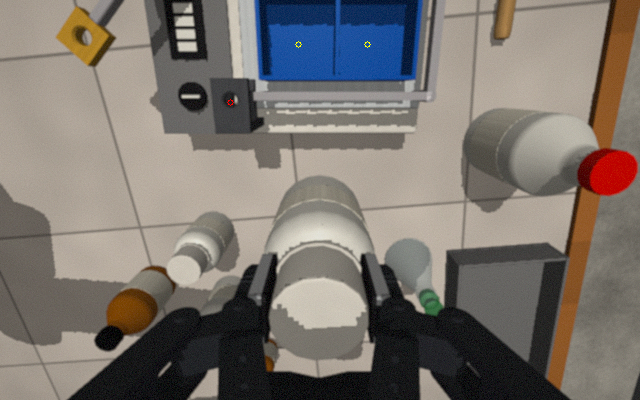

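```bash
python3 - <<'E'
from h import *
C=cal('wrist'); im=cv2.imread('pics/w3.png')
hsv=cv2.cvtColor(im,cv2.COLOR_BGR2HSV); m=((hsv[...,0]>105)&(hsv[...,0]<125)&(hsv[...,1]>150)&(hsv[...,2]>60)).astype(np.uint8)
c=max(cv2.findContours(m,0,2)[0],key=cv2.contourArea); x,y,w,h=cv2.boundingRect(c); print(x,y,w,h)
for v in (20,50,70): r=np.where(m[v])[0]; print(v,r.min(),r.max())
def loc(u,v,z):
    d=ray(C,u,v,z)[:2]-SO; cc,s=np.cos(SY),np.sin(SY); return np.array([cc*d[0]+s*d[1],-s*d[0]+cc*d[1]]).round(4)
for n,u,v,z in(('frontR',258.5,79.5,.132),('rearR',417.5,79.5,.132),('div',333.5,79.5,.132),('yoke',234,99,.152),('eye',84,37,.138)): print(n,loc(u,v,z),ray(C,u,v,z))
cr=cv2.resize(im[70:140,200:270],None,fx=5,fy=5,interpolation=cv2.INTER_CUBIC)
g=cv2.cvtColor(im,cv2.COLOR_BGR2GRAY); print(g[90:110,224:242])
E
```

```text
255 0 167 81
20 256 419
50 258 417
70 259 415
frontR [-0.0312 -0.0748] [ 0.5591981  -0.02742243  0.132     ]
rearR [ 0.1232 -0.0743] [ 0.71300104 -0.04075329  0.132     ]
div [ 0.0416 -0.0746] [ 0.63177141 -0.03371271  0.132     ]
yoke [-0.0515 -0.0925] [ 0.53742615 -0.04321108  0.152     ]
eye [-0.1883 -0.0391] [0.40599192 0.02226502 0.138     ]
[[ 70  66  68  63  63  60  58  61  66  66  67  70  63  67  64  63  63  66]
 [ 60  71  61  48  56  46  44  62  59  59  61  64  63  68  60  68  61  61]
 [ 62  59  43  48  41  45  48  42  46  55  58  63  62  65  69  64  62  66]
 [ 50  46  41  40  35  38  36  37  37  39  48  55  63  61  60  63  66  65]
 [ 45  35  35  34  39  43  34  30  29  40  53  58  60  59  62  60  66  62]
 [ 44  37  29  37  38  39  41  36  30  40  66  94  75  60  63  65  66  68]
 [ 39  33  31  36  41  36  38  34  29  40  95 128 107  62  61  60  65  65]
 [ 35  27  39  32  41  45  31  38  27  42 105 156 137  91  55  61  64  58]
 [ 32  35  40  46  43  34  36  36  21  49 111 163 167 110  59  54  64  68]
 [ 30  33  41  36  35  36  29  23  24  46 110 170 174 124  65  55  65  68]
 [ 33  22  38  42  45  42  39  27  25  50 106 173 172 128  67  57  56  63]
 [ 28  28  38  41  45  39  32  35  35  41 105 162 162 119  75  56  57  64]
 [ 43  30  38  41  38  40  41  42  35  44  94 136 136 108  70  56  64  61]
 [ 44  38  29  38  41  38  43  32  34  40  68 100 106  85  70  65  66  62]
 [ 51  48  37  38  36  40  37  30  41  37  37  62  75  74  65  62  59  65]
 [ 60  56  48  39  33  40  40  43  37  31  37  45  53  60  57  59  70  62]
 [ 60  57  46  47  43  40  38  45  46  32  47  56  58  59  65  62  70  63]
 [ 64  63  62  55  56  45  46  47  45  43  56  60  60  65  68  66  59  64]
 [ 65  60  61  65  62  60  58  58  58  62  63  60  65  64  63  65  66  61]
 [ 66  65  66  66  61  66  62  69  64  59  62  67  64  62  69  66  64  66]]
```

```bash
python3 - <<'E'
from h import *
plan((*sh(.0452+.037,.001-.037),.325))
E
```

```text
shift [133.9  54.2  -1.1] mm rows 3 per row [ 0.0446  0.0181 -0.0004] spin -0.0
```

Call:
play_rows([
  {"translation":[0.03,0.012,0],"spin":0},
  {"translation":[0.035,0.014,0],"spin":0},
  {"translation":[0.035,0.014,0],"spin":0},
  {"translation":[0.034,0.014,0],"spin":0},
  {"translation":[0,0,0.03],"spin":0},
])

```text
time: 6.55
tool_pos: [0.6802, 0.0049, 0.2995]
tcp_rot: [2.309, 2.121, 0.014]
wrist_force: [0.1, 0.1, -1.1]
width: 0.477
```

Call:
play_rows([
  {"translation":[0,0,0.03],"spin":0},
  {"translation":[0,0,0.02],"spin":0},
  {"translation":[0,0,0],"spin":0},
  {"translation":[0,0,0],"spin":0},
])

```text
time: 6.95
tool_pos: [0.6757, 0.0009, 0.2445]
tcp_rot: [-2.317, -2.121, 0.001]
wrist_force: [-0.1, -0.5, -1.4]
width: 0.477
```

```bash
python3 - <<'E'
from h import *
plan((*sh(.0452+.037,.001-.037),.235))
C,im=snap('wrist','w4')
cv2.imwrite('pics/w4a.png',cv2.resize(im[60:400,120:520],(706,600)))
C,im=snap('top','t4')
E
```

```text
shift [ 0.1 -0.1  9.5] mm rows 1 per row [ 0.0001 -0.0001  0.0095] spin -0.0
```

View pics/w4a.png

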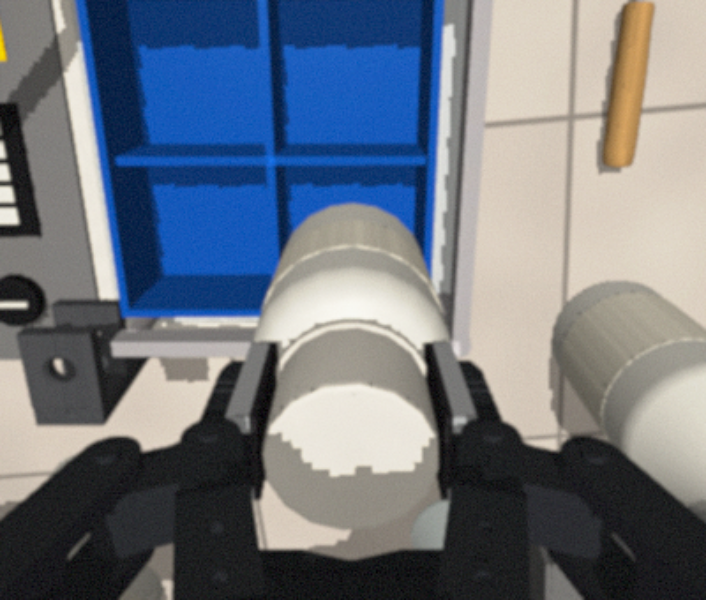

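```bash
python3 - <<'E'
from h import *
C=cal('wrist'); q=pose()
r=ray(C,318.5,176,.1535)[:2]-q[0][:2]; tx=np.array([np.cos(q[1]),np.sin(q[1])]); print(r@tx, r@[tx[1],-tx[0]])
k=706/400
def loc(u,v,z):
    d=ray(C,120+u/k,60+v/k,z)[:2]-SO; cc,s=np.cos(SY),np.sin(SY); return np.array([cc*d[0]+s*d[1],-s*d[0]+cc*d[1]]).round(4)
for n,u,v,z in(('divX',268.5,160,.132),('fr',114,160,.132),('re',428,160,.132),('hole',62,366,.152),('FRc',122,316,.132),('side',200,316,.132)): print(n,loc(u,v,z))
E
```

```text
0.02420203490763541 -0.0003455644556263047
divX [0.046  0.0037]
fr [-0.024   0.0036]
re [0.1184 0.0039]
hole [-0.0533 -0.0909]
FRc [-0.0303 -0.0743]
side [ 0.0085 -0.0742]
```

```bash
python3 - <<'E'
from h import *
C=cal('wrist'); q=pose(); tx=np.array([np.cos(q[1]),np.sin(q[1])]); k=706/400
for n,u,v,z in(('captop far',352,385,.2785),('captop near',352,528,.2785),('bodytop?',352,245,.1535+.0),('foot',351,205,.1535)):
    r=ray(C,120+u/k,60+v/k,z)[:2]-q[0][:2]; print(n,r@tx)
im=cv2.imread('pics/w4.png'); print(im[165:186,318], im[310:370:3,319,1])
E
```

```text
captop far 0.01435804233129145
captop near -0.026516795939491005
bodytop? 0.006086830075327335
foot 0.024087936105126953
[[178  82  13]
 [185  88  10]
 [186  89  21]
 [186  87  14]
 [186  89  26]
 [188  91  16]
 [193  95  32]
 [186  83   5]
 [187  89  32]
 [182 104  67]
 [165 126 118]
 [149 149 149]
 [145 156 160]
 [144 153 157]
 [147 153 160]
 [148 160 165]
 [150 161 162]
 [148 157 159]
 [145 159 163]
 [149 163 167]
 [149 160 166]] [231 230 227 228 228 229 214 143 145 140 137 142 140 139 137 141 135 139
 119 123]
```

```bash
python3 - <<'E'
from h import *
plan((*sh(.083,-.028),.215))
E
```

```text
shift [ 7.8 -0.5 31.8] mm rows 1 per row [ 0.0078 -0.0005  0.0318] spin -0.0
```

Call:
play_rows([
  {"translation":[0.008,0,0],"spin":0},
  {"translation":[0,0,0.01],"spin":0},
  {"translation":[0,0,0.01],"spin":0},
  {"translation":[0,0,0.01],"spin":0},
  {"translation":[0,0,0],"spin":0},
])

```text
time: 7.55
tool_pos: [0.6749, 0.0099, 0.2114]
tcp_rot: [-2.314, -2.12, 0.006]
wrist_force: [-0.6, 0.7, -1.1]
width: 0.479
```

```bash
python3 - <<'E'
from h import *
plan((*sh(.083,-.028),.176)); print(pose()[3]['wrist_force'])
E
```

```text
shift [-0.8  2.4 35.4] mm rows 1 per row [-0.0008  0.0024  0.0354] spin -0.0
[-0.64400997  0.66076445 -1.13945806]
```

Call:
play_rows([
  {"translation":[0,0.002,0.01],"spin":0},
  {"translation":[0,0,0.01],"spin":0},
  {"translation":[0,0,0.01],"spin":0},
  {"translation":[0,0,0.003],"spin":0},
  {"translation":[0,0,0],"spin":0},
])

```text
time: 8.05
tool_pos: [0.678, 0.0097, 0.1803]
tcp_rot: [-2.315, -2.121, 0.002]
wrist_force: [-0.1, 0.2, -1.3]
width: 0.477
```

Call:
play_rows([
  {"translation":[0,0,0.003],"spin":0},
  {"translation":[0,0,0.002],"spin":0},
  {"translation":[0,0,0],"spin":0},
])

```text
time: 8.35
tool_pos: [0.6787, 0.0097, 0.1767]
tcp_rot: [2.316, 2.122, 0.0]
wrist_force: [0.5, 0.1, -1.4]
width: 0.477
```

Call:
play_rows([
  {"translation":[0,0,0.002],"spin":0},
  {"translation":[0,0,0.001],"spin":0},
  {"translation":[0,0,0],"spin":0},
])

```text
time: 8.65
tool_pos: [0.6792, 0.0097, 0.175]
tcp_rot: [2.315, 2.122, 0.002]
wrist_force: [-0.7, 0.6, 4.1]
width: 0.477
```

Call:
play_rows([
  {"translation":[0,0,0],"spin":0},
  {"translation":[0,0,0],"spin":0},
  {"translation":[0,0,0],"spin":0},
], jaw=0.3)

```text
time: 8.95
tool_pos: [0.6785, 0.0097, 0.1733]
tcp_rot: [-2.316, -2.122, 0.0]
wrist_force: [0.1, -0.3, 0.4]
width: 0.644
```

Call:
play_rows([
  {"translation":[0,0,-0.03],"spin":0},
  {"translation":[0,0,-0.04],"spin":0},
  {"translation":[0,0,-0.045],"spin":0},
  {"translation":[0,0,-0.045],"spin":0},
  {"translation":[-0.045,0,0],"spin":0},
])

```text
time: 9.45
tool_pos: [0.6787, -0.0311, 0.3433]
tcp_rot: [2.303, 2.123, 0.019]
wrist_force: [2.1, -1.0, 1.0]
width: 0.649
```

```bash
python3 - <<'E'
from h import *
print(pose()[0])
plan((.4357,-.228,.20))
E
```

```text
[ 0.67867399 -0.03112269  0.34334296]
shift [-216.  -226.2  143.3] mm rows 5 per row [-0.0432 -0.0452  0.0287] spin -0.0
```

Call:
play_rows([
  {"translation":[-0.043,-0.045,0],"spin":0},
  {"translation":[-0.043,-0.045,0.02],"spin":0},
  {"translation":[-0.043,-0.045,0.03],"spin":0},
  {"translation":[-0.043,-0.045,0.03],"spin":0},
  {"translation":[-0.043,-0.045,0.03],"spin":0},
], jaw=1)

```text
time: 9.95
tool_pos: [0.4915, -0.1815, 0.2524]
tcp_rot: [2.315, 2.122, 0.0]
wrist_force: [0.2, -0.5, -0.2]
width: 1.002
```

Call:
play_rows([
  {"translation":[0,0,0],"spin":0},
  {"translation":[0,0,0],"spin":0},
  {"translation":[0,0,0],"spin":0},
])

```text
time: 10.25
tool_pos: [0.4945, -0.1806, 0.2544]
tcp_rot: [2.315, 2.121, 0.002]
wrist_force: [-0.0, 0.1, -0.8]
width: 1.001
```

```bash
python3 - <<'E'
from h import *
print(pose()[0])
C,im=snap('wrist','w5')
C2,t=snap('top','t5')
a=cv2.resize(im,(800,500))
cv2.putText(a,'x',(0,0),0,1,0)
o=np.vstack([a[:480],np.zeros((0,800,3),np.uint8)])
cv2.imwrite('pics/w5a.png',a)
E
```

```text
[ 0.49446243 -0.18059807  0.25435524]
```

View pics/w5a.png

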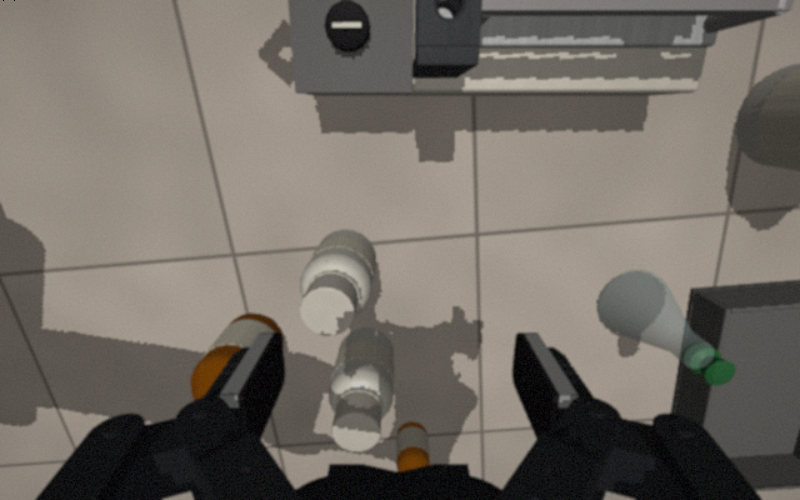

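```bash
python3 - <<'E'
from h import *
C=cal('wrist'); q,f,_,_=pose(); tx=np.array([np.cos(f),np.sin(f)])
for u,v in((328,309),(357,428)): print(ray(C,u/1.25,v/1.25,.125).round(4))
p=ray(C,347/1.25,231/1.25,0); print('foot far edge',p, p[:2]-.031*(p-(-C[3].T@C[4]))[:2]/np.linalg.norm((p-(-C[3].T@C[4]))[:2])*-0)
plan((*ray(C,328/1.25,309/1.25,.125)[:2],.091))
E
```

```text
[ 0.4376 -0.2295  0.125 ]
[ 0.4463 -0.3419  0.125 ]
foot far edge [ 0.44043686 -0.20445513  0.        ] [ 0.44043686 -0.20445513]
shift [-53.9 -52.9 163.6] mm rows 4 per row [-0.0135 -0.0132  0.0409] spin -0.0
```

Call:
play_rows([
  {"translation":[-0.027,-0.026,0],"spin":0},
  {"translation":[-0.0275,-0.027,0.02],"spin":0},
  {"translation":[0,0,0.03],"spin":0},
  {"translation":[0,0,0.03],"spin":0},
  {"translation":[0,0,0],"spin":0},
])

```text
time: 10.85
tool_pos: [0.4337, -0.2285, 0.1697]
tcp_rot: [-2.31, -2.119, 0.003]
wrist_force: [0.2, 0.1, 0.2]
width: 1.0
```

```bash
python3 - <<'E'
from h import *
plan((.438,-.230,.091))
C,im=snap('wrist','w6')
g=cv2.cvtColor(im,cv2.COLOR_BGR2GRAY)
u,v=proj(C,(.438,-.230,.125)); print(u,v)
print(g[int(v)-50:int(v)+50:2,int(u)]); print(g[int(v),int(u)-50:int(u)+50:2])
E
```

```text
shift [-1.1  4.4 78.7] mm rows 2 per row [-0.0006  0.0022  0.0393] spin -0.0
326.81526544227756 233.82907802060703
[175 179 181 175 135 147 103  99 101 106 102  97 160 171 172 165 171 164
 165 162 166 159 169 162 164 168 165 166 164 167 165 167 162 163 163 167
 165 166 167 162 158 115 103 105  99  75  74  74  78  75]
[145 145 145 145 145 140 143 138 146 166 167 166 168 162 165 168 164 162
 166 165 166 164 166 164 165 168 164 164 167 167 167 166 167 168 163 168
 166 167 166 154 138 142 139 140 139 141 140 140 140 139]
```

Call:
play_rows([
  {"translation":[-0.001,0.003,0.03],"spin":0},
  {"translation":[0,0,0.03],"spin":0},
  {"translation":[0,0,0.019],"spin":0},
  {"translation":[0,0,0],"spin":0},
  {"translation":[0,0,0],"spin":0},
])

```text
time: 11.4
tool_pos: [0.4403, -0.232, 0.0961]
tcp_rot: [2.313, 2.122, 0.001]
wrist_force: [1.1, -0.8, -0.5]
width: 0.994
```

Call:
play_rows([
  {"translation":[0,0,0],"spin":0},
  {"translation":[0,0,0],"spin":0},
  {"translation":[0,0,0],"spin":0},
  {"translation":[0,0,0],"spin":0},
  {"translation":[0,0,0],"spin":0},
], jaw=-1)

```text
time: 11.9
tool_pos: [0.4389, -0.2321, 0.0958]
tcp_rot: [2.315, 2.121, 0.0]
wrist_force: [-1.5, 0.1, 6.3]
width: 0.475
```

Call:
play_rows([
  {"translation":[0,0,-0.03],"spin":0},
  {"translation":[0,0,-0.046],"spin":0},
  {"translation":[0,0,-0.046],"spin":0},
  {"translation":[0,0,-0.046],"spin":0},
  {"translation":[0,0,-0.046],"spin":0},
])

```text
time: 12.4
tool_pos: [0.4379, -0.2313, 0.31]
tcp_rot: [-2.316, -2.122, 0.0]
wrist_force: [0.3, -0.8, -1.1]
width: 0.476
```

Call:
play_rows([
  {"translation":[0,0,-0.02],"spin":0},
  {"translation":[0,0,0],"spin":0},
])

```text
time: 12.6
tool_pos: [0.4402, -0.2327, 0.333]
tcp_rot: [2.31, 2.117, 0.004]
wrist_force: [1.0, 0.6, -1.5]
width: 0.472
```

```bash
cat >>h.py <<'E'
def held(name,dz=.091):
    """offset of held bottle's cap-top centre in tool x,y by bright/shadowed cap extents"""
    C,im=snap('wrist',name); q,f,_,_=pose(); g=cv2.cvtColor(im,cv2.COLOR_BGR2GRAY)
    tx=np.array([np.cos(f),np.sin(f)])
    u=319; col=cv2.GaussianBlur(g,(3,3),0)[:,u].astype(int); print('col edges',[(v,int(col[v]),int(col[v+3])) for v in range(120,396) if abs(col[v+3]-col[v])>18])
    return C,im
E
python3 - <<'E'
from h import *
print(pose()[0],pose()[3]['width'])
held('w7')
plan((*sh(.083,.0395),.33))
E
```

```text
[ 0.44017832 -0.23265582  0.33301798] 0.4724392656594731
col edges [(137, 149, 129), (138, 148, 116), (139, 142, 115), (141, 116, 140), (142, 115, 146), (143, 127, 147), (166, 149, 120), (167, 146, 111), (168, 135, 108), (186, 113, 132), (187, 115, 139), (189, 132, 113), (190, 139, 110), (200, 116, 137), (201, 122, 143), (223, 193, 170), (224, 194, 137), (225, 190, 113), (226, 170, 112), (228, 113, 153), (229, 112, 163), (230, 131, 151), (231, 153, 128), (232, 163, 110), (233, 151, 105), (234, 128, 105), (259, 104, 135), (260, 105, 160), (261, 113, 176), (262, 135, 180), (320, 169, 132), (321, 166, 111), (322, 154, 102), (323, 132, 99), (342, 99, 76), (343, 93, 73), (367, 80, 100), (368, 87, 110), (369, 93, 125), (370, 100, 143), (371, 110, 158), (372, 125, 159), (374, 158, 94), (375, 159, 44), (376, 139, 13), (377, 94, 7), (378, 44, 12)]
shift [ 3.283e+02  2.164e+02 -2.000e-01] mm rows 7 per row [ 0.0469  0.0309 -0.    ] spin -0.0
```

```bash
python3 - <<'E'
from h import *
C=cal('wrist'); q,f,_,_=pose(); tx=np.array([np.cos(f),np.sin(f)])
for v in(262,344): print((ray(C,319,v,q[2]+.0292)[:2]-q[:2])@tx)
for v in(141,168): print((ray(C,319,v,q[2]-.0958)[:2]-q[:2])@tx)
E
```

```text
0.020239129284656147
-0.02055796242661041
0.04988761941940424
0.029635982740702844
```

Call:
play_rows([
  {"translation":[0.03,0.02,0],"spin":0},
  {"translation":[0.045,0.03,0],"spin":0},
  {"translation":[0.045,0.03,0],"spin":0},
  {"translation":[0.045,0.03,0],"spin":0},
  {"translation":[0.045,0.03,0],"spin":0},
])

```text
time: 13.15
tool_pos: [0.5854, -0.0455, 0.3245]
tcp_rot: [-2.314, -2.12, 0.006]
wrist_force: [1.7, -1.6, -1.1]
width: 0.48
```

Call:
play_rows([
  {"translation":[0.045,0.03,0],"spin":0},
  {"translation":[0.045,0.03,0],"spin":0},
  {"translation":[0.028,0.016,0],"spin":0},
  {"translation":[0,0,0],"spin":0},
  {"translation":[0,0,0],"spin":0},
])

```text
time: 13.65
tool_pos: [0.6656, 0.0578, 0.3242]
tcp_rot: [-2.312, -2.122, 0.008]
wrist_force: [-0.9, -0.9, -1.4]
width: 0.474
```

```bash
python3 - <<'E'
from h import *
plan((*sh(.083,.0395),.24))
E
```

```text
shift [19.9 15.9 84.2] mm rows 2 per row [0.0099 0.008  0.0421] spin -0.0
```

Call:
play_rows([
  {"translation":[0.02,0.016,0],"spin":0},
  {"translation":[0,0,0.04],"spin":0},
  {"translation":[0,0,0.035],"spin":0},
  {"translation":[0,0,0],"spin":0},
  {"translation":[0,0,0],"spin":0},
])

```text
time: 14.15
tool_pos: [0.6831, 0.0744, 0.2518]
tcp_rot: [-2.316, -2.119, 0.005]
wrist_force: [-0.2, 0.7, -0.8]
width: 0.473
```

```bash
python3 - <<'E'
from h import *
C,im=snap('wrist','w8')
plan((*sh(.083,.0395),.22))
cv2.imwrite('pics/w8a.png',cv2.resize(im[60:400,120:520],(706,600)))
E
```

```text
shift [ 1.4 -1.5 34.3] mm rows 1 per row [ 0.0014 -0.0015  0.0343] spin -0.0
```

View pics/w8a.png

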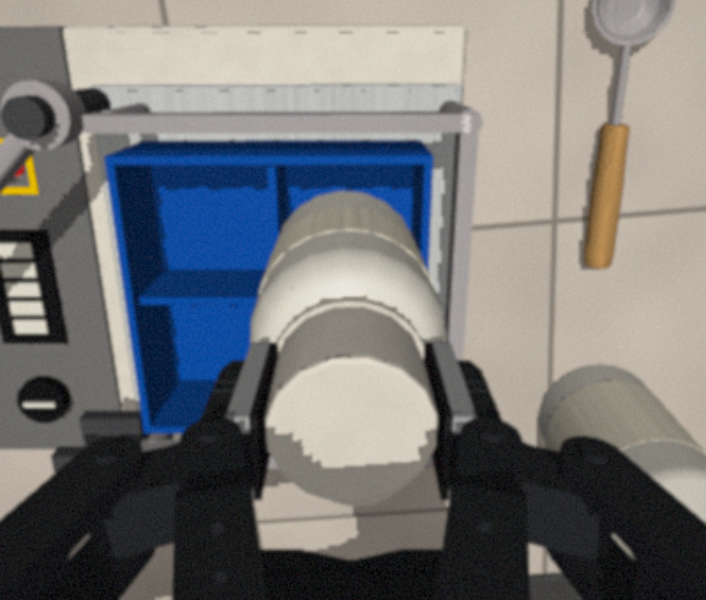

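```bash
python3 - <<'E'
from h import *
C=cal('wrist'); k=706/400
def loc(u,v,z):
    d=ray(C,120+u/k,60+v/k,z)[:2]-SO; cc,s=np.cos(SY),np.sin(SY); return np.array([cc*d[0]+s*d[1],-s*d[0]+cc*d[1]]).round(4)
for n,u,v,z in(('left edge',270,145,.132),('FL corner',107,156,.132),('RLcorner',433,149,.132),('div',279,170,.132),('hinge',28,118,.14),('crossdiv',180,301,.132)): print(n,loc(u,v,z))
q,f,_,_=pose();d=q[:2]-SO;cc,s=np.cos(SY),np.sin(SY); print('tcp',cc*d[0]+s*d[1],-s*d[0]+cc*d[1])
E
```

```text
left edge [0.0466 0.0833]
FL corner [-0.0296  0.078 ]
RLcorner [0.1222 0.0817]
div [0.0503 0.0716]
hinge [-0.0588  0.0961]
crossdiv [-0.0025  0.0044]
tcp 0.0844598990613089 0.038152092846522274
```

Call:
play_rows([
  {"translation":[0.003,0,0.005],"spin":0},
  {"translation":[0,0,0.012],"spin":0},
  {"translation":[0,0,0.012],"spin":0},
  {"translation":[0,0,0.008],"spin":0},
  {"translation":[0,0,0],"spin":0},
])

```text
time: 14.7
tool_pos: [0.6834, 0.0787, 0.2134]
tcp_rot: [-2.314, -2.121, 0.005]
wrist_force: [-1.4, 0.7, -1.8]
width: 0.472
```

```bash
python3 - <<'E'
from h import *
plan((*sh(.084,.0415),.181))
E
```

```text
shift [-0.5  1.1 32.4] mm rows 1 per row [-0.0005  0.0011  0.0324] spin -0.0
```

Foot is inside the cell; continue down and release.

Call:
play_rows([
  {"translation":[0,0,0.01],"spin":0},
  {"translation":[0,0,0.01],"spin":0},
  {"translation":[0,0,0.008],"spin":0},
  {"translation":[0,0,0.003],"spin":0},
  {"translation":[0,0,0.002],"spin":0},
])

```text
time: 15.2
tool_pos: [0.6845, 0.0787, 0.1824]
tcp_rot: [-2.316, -2.122, 0.001]
wrist_force: [-0.0, 0.1, -2.5]
width: 0.475
```

Call:
play_rows([
  {"translation":[0,0,0.001],"spin":0},
  {"translation":[0,0,0],"spin":0},
])

```text
time: 15.4
tool_pos: [0.685, 0.0788, 0.1825]
tcp_rot: [2.316, 2.122, 0.001]
wrist_force: [-0.1, 0.3, -1.8]
width: 0.472
```

Call:
play_rows([
  {"translation":[0,0,0.002],"spin":0},
  {"translation":[0,0,0.001],"spin":0},
  {"translation":[0,0,0],"spin":0},
])

```text
time: 15.7
tool_pos: [0.6852, 0.0788, 0.1799]
tcp_rot: [2.316, 2.122, 0.001]
wrist_force: [-0.8, 0.0, -0.4]
width: 0.475
```

Call:
play_rows([
  {"translation":[0,0,0],"spin":0},
  {"translation":[0,0,0],"spin":0},
  {"translation":[0,0,0],"spin":0},
], jaw=0.3)

```text
time: 16.0
tool_pos: [0.685, 0.0788, 0.1794]
tcp_rot: [2.316, 2.122, 0.0]
wrist_force: [-0.3, -0.1, 0.3]
width: 0.651
```

Call:
play_rows([
  {"translation":[0,0,-0.03],"spin":0},
  {"translation":[0,0,-0.04],"spin":0},
  {"translation":[0,0,-0.045],"spin":0},
  {"translation":[0,0,-0.045],"spin":0},
  {"translation":[-0.045,-0.03,0],"spin":0},
])

```text
time: 16.5
tool_pos: [0.6594, 0.0429, 0.3486]
tcp_rot: [2.304, 2.121, 0.022]
wrist_force: [1.2, -1.0, 0.3]
width: 0.648
```

Call:
play_rows([
  {"translation":[-0.049,-0.03,0],"spin":0},
  {"translation":[-0.049,-0.03,0],"spin":0},
  {"translation":[-0.049,-0.03,0],"spin":0},
  {"translation":[-0.049,-0.03,0],"spin":0},
  {"translation":[-0.049,-0.03,0.02],"spin":0},
], jaw=1)

```text
time: 17.0
tool_pos: [0.5065, -0.161, 0.3256]
tcp_rot: [2.312, 2.119, 0.004]
wrist_force: [-0.2, 0.2, -0.1]
width: 0.998
```

```bash
python3 - <<'E'
from h import *
plan((.446,-.340,.2))
E
```

```text
shift [-183.6  -44.7  125.6] mm rows 4 per row [-0.0459 -0.0112  0.0314] spin -0.0
```

Call:
play_rows([
  {"translation":[-0.046,-0.012,0.02],"spin":0},
  {"translation":[-0.046,-0.012,0.03],"spin":0},
  {"translation":[-0.046,-0.012,0.03],"spin":0},
  {"translation":[-0.046,-0.012,0.03],"spin":0},
  {"translation":[0,0,0],"spin":0},
])

```text
time: 17.5
tool_pos: [0.4444, -0.3244, 0.2188]
tcp_rot: [-2.317, -2.112, 0.005]
wrist_force: [0.3, 0.4, -0.9]
width: 1.003
```

Call:
play_rows([
  {"translation":[0,0,0],"spin":0},
  {"translation":[0,0,0],"spin":0},
])

```text
time: 17.7
tool_pos: [0.4494, -0.3216, 0.2244]
tcp_rot: [2.315, 2.122, 0.001]
wrist_force: [0.8, -0.0, 0.6]
width: 1.005
```

```bash
cat >>h.py <<'E'
def capfind(name,X):
    C,im=snap('wrist',name); g=cv2.GaussianBlur(cv2.cvtColor(im,cv2.COLOR_BGR2GRAY),(3,3),0).astype(int)
    u,v=proj(C,X).astype(int); a=g[v-60:min(v+60,398),u]; b=g[v,u-60:u+60]
    print('uv',u,v,'col',[(v-60+i,int(a[i]),int(a[i+3])) for i in range(len(a)-3) if abs(a[i+3]-a[i])>15])
    print('row',[(u-60+i,int(b[i]),int(b[i+3])) for i in range(len(b)-3) if abs(b[i+3]-b[i])>10])
E
python3 - <<'E'
from h import *
plan((.446,-.342,.091))
capfind('w9',(.446,-.342,.125))
E
```

```text
shift [-20.6  -1.6 133.4] mm rows 3 per row [-0.0069 -0.0005  0.0445] spin -0.0
uv 317 227 col [(np.int64(176), 129, 112), (np.int64(179), 112, 136), (np.int64(180), 116, 146), (np.int64(181), 124, 154), (np.int64(182), 136, 160), (np.int64(183), 146, 165), (np.int64(184), 154, 170), (np.int64(187), 170, 186), (np.int64(192), 193, 169), (np.int64(193), 192, 156), (np.int64(194), 184, 151), (np.int64(195), 169, 141), (np.int64(196), 156, 124), (np.int64(197), 151, 111), (np.int64(198), 141, 108), (np.int64(199), 124, 108), (np.int64(206), 107, 154), (np.int64(207), 108, 178), (np.int64(208), 124, 184), (np.int64(209), 154, 181), (np.int64(252), 171, 152), (np.int64(259), 153, 129), (np.int64(260), 152, 107), (np.int64(261), 145, 93), (np.int64(262), 129, 90), (np.int64(263), 107, 91), (np.int64(278), 89, 70), (np.int64(281), 70, 88), (np.int64(282), 73, 90)]
row [(np.int64(284), 157, 143), (np.int64(285), 156, 129), (np.int64(286), 152, 124), (np.int64(288), 129, 158), (np.int64(289), 124, 172), (np.int64(290), 136, 176), (np.int64(291), 158, 176), (np.int64(335), 175, 161), (np.int64(336), 175, 140), (np.int64(337), 172, 122), (np.int64(338), 161, 116), (np.int64(339), 140, 119), (np.int64(341), 116, 139), (np.int64(342), 119, 147), (np.int64(343), 128, 151), (np.int64(344), 139, 152)]
```

```bash
python3 - <<'E'
from h import *
C=cal('wrist'); r=ray(C,315,235,.125); print(r); plan((*r[:2],.094))
E
```

```text
[ 0.44413997 -0.34871423  0.125     ]
shift [-27.7  -3.3 130.8] mm rows 3 per row [-0.0092 -0.0011  0.0436] spin -0.0
```

Call:
play_rows([
  {"translation":[-0.026,-0.003,0],"spin":0},
  {"translation":[0,0,0.04],"spin":0},
  {"translation":[0,0,0.04],"spin":0},
  {"translation":[0,0,0.04],"spin":0},
  {"translation":[0,0,0.01],"spin":0},
])

```text
time: 18.25
tool_pos: [0.4418, -0.3443, 0.0898]
tcp_rot: [-2.309, -2.12, 0.001]
wrist_force: [-0.8, 0.5, -0.8]
width: 0.995
```

Call:
play_rows([
  {"translation":[0,0,0],"spin":0},
  {"translation":[0,0,0],"spin":0},
])

```text
time: 18.45
tool_pos: [0.4452, -0.3482, 0.0957]
tcp_rot: [2.312, 2.121, 0.001]
wrist_force: [-0.0, -0.4, 0.4]
width: 0.997
```

```bash
python3 - <<'E'
from h import *
plan((.4445,-.3475,.094))
capfind('w10',(.4445,-.3475,.125)); C=cal('wrist')
E
```

```text
shift [ 0.6 -0.7  1.7] mm rows 1 per row [ 0.0006 -0.0007  0.0017] spin -0.0
uv 318 303 col [(np.int64(252), 111, 95), (np.int64(254), 101, 140), (np.int64(255), 95, 171), (np.int64(256), 107, 184), (np.int64(257), 140, 184), (np.int64(319), 171, 152), (np.int64(320), 171, 126), (np.int64(321), 167, 107), (np.int64(322), 152, 101), (np.int64(323), 126, 101)]
row [(np.int64(264), 88, 103), (np.int64(265), 88, 128), (np.int64(266), 91, 154), (np.int64(267), 103, 168), (np.int64(268), 128, 170), (np.int64(269), 154, 170), (np.int64(360), 170, 157), (np.int64(361), 169, 136), (np.int64(362), 167, 109), (np.int64(363), 157, 91), (np.int64(364), 136, 87), (np.int64(365), 109, 88)]
```

```bash
python3 - <<'E'
from h import *
C=cal('wrist'); q,f,_,_=pose(); tx=np.array([np.cos(f),np.sin(f)])
for v in(257,322,340): print((ray(C,317,v,.125)[:2]-q[:2])@tx)
E
```

```text
0.022260738496652593
-0.009181254591523197
-0.018802261411067996
```

Call:
play_rows([
  {"translation":[0,0,0.001],"spin":0},
  {"translation":[0,0,0],"spin":0},
  {"translation":[0,0,0],"spin":0},
  {"translation":[0,0,0],"spin":0},
  {"translation":[0,0,0],"spin":0},
], jaw=-1)

```text
time: 19.0
tool_pos: [0.4442, -0.3484, 0.0936]
tcp_rot: [2.315, 2.121, 0.001]
wrist_force: [1.0, 0.3, 5.9]
width: 0.473
```

Call:
play_rows([
  {"translation":[0,0,0],"spin":0},
  {"translation":[0,0,0],"spin":0},
])

```text
time: 19.2
tool_pos: [0.4442, -0.3484, 0.0936]
tcp_rot: [2.315, 2.121, 0.001]
wrist_force: [0.5, 0.5, 5.7]
width: 0.474
```

Call:
play_rows([
  {"translation":[0,0,-0.03],"spin":0},
  {"translation":[0,0,-0.046],"spin":0},
  {"translation":[0,0,-0.046],"spin":0},
  {"translation":[0,0,-0.046],"spin":0},
  {"translation":[0,0,-0.046],"spin":0},
])

```text
time: 19.7
tool_pos: [0.4423, -0.3469, 0.3067]
tcp_rot: [-2.314, -2.12, 0.001]
wrist_force: [0.3, -1.2, -3.1]
width: 0.477
```

Call:
play_rows([
  {"translation":[0,0,-0.02],"spin":0},
  {"translation":[0,0,0],"spin":0},
  {"translation":[0,0,0],"spin":0},
])

```text
time: 20.0
tool_pos: [0.4427, -0.3472, 0.3247]
tcp_rot: [-2.315, -2.121, 0.0]
wrist_force: [-0.2, -0.3, -3.7]
width: 0.476
```

```bash
python3 - <<'E'
from h import *
print(pose()[0],pose()[3]['width'])
held('w11')
plan((*sh(.0465-.037,.0035-.037),.33))
E
```

```text
[ 0.44267618 -0.347177    0.32468685] 0.47631981990850064
col edges [(163, 152, 128), (164, 150, 115), (165, 142, 110), (184, 117, 141), (187, 141, 113), (188, 135, 112), (196, 113, 133), (197, 118, 140), (198, 125, 145), (221, 195, 172), (222, 196, 138), (223, 192, 118), (224, 172, 126), (226, 118, 162), (227, 126, 157), (229, 162, 115), (230, 157, 107), (231, 135, 107), (257, 98, 152), (258, 96, 178), (259, 117, 186), (260, 152, 183), (323, 171, 149), (324, 171, 123), (325, 166, 105), (326, 149, 100), (327, 123, 100), (374, 98, 54), (375, 95, 26), (376, 81, 12), (377, 54, 12)]
shift [369.5 129.5  -6.6] mm rows 8 per row [ 0.0462  0.0162 -0.0008] spin -0.0
```

Call:
play_rows([
  {"translation":[0.03,0.01,0],"spin":0},
  {"translation":[0.045,0.016,0],"spin":0},
  {"translation":[0.045,0.016,0],"spin":0},
  {"translation":[0.045,0.016,0],"spin":0},
  {"translation":[0.045,0.016,0],"spin":0},
])

```text
time: 20.55
tool_pos: [0.5342, -0.1428, 0.3225]
tcp_rot: [-2.313, -2.118, 0.005]
wrist_force: [0.6, -0.1, -2.1]
width: 0.475
```

Call:
play_rows([
  {"translation":[0.045,0.016,0],"spin":0},
  {"translation":[0.045,0.016,0],"spin":0},
  {"translation":[0.045,0.016,0],"spin":0},
  {"translation":[0.024,0.008,0],"spin":0},
  {"translation":[0,0,0],"spin":0},
])

```text
time: 21.05
tool_pos: [0.6044, 0.0124, 0.3219]
tcp_rot: [-2.307, -2.124, 0.006]
wrist_force: [0.1, -0.3, -2.4]
width: 0.474
```

```bash
python3 - <<'E'
from h import *
plan((*sh(.0095,-.035),.24))
E
```

```text
shift [-3.9 -0.7 81.9] mm rows 2 per row [-0.0019 -0.0004  0.041 ] spin -0.0
```

Call:
play_rows([
  {"translation":[-0.003,0,0.03],"spin":0},
  {"translation":[0,0,0.03],"spin":0},
  {"translation":[0,0,0.01],"spin":0},
  {"translation":[0,0,0],"spin":0},
  {"translation":[0,0,0],"spin":0},
])

```text
time: 21.55
tool_pos: [0.6046, 0.0051, 0.2564]
tcp_rot: [-2.317, -2.122, 0.001]
wrist_force: [0.8, -0.6, -1.6]
width: 0.478
```

```bash
python3 - <<'E'
from h import *
C,im=snap('wrist','w12')
plan((*sh(.0095,-.035),.215))
cv2.imwrite('pics/w12a.png',cv2.resize(im[60:400,120:520],(706,600)))
E
```

```text
shift [ 3.2 -2.3 42.5] mm rows 1 per row [ 0.0032 -0.0023  0.0425] spin -0.0
```

View pics/w12a.png

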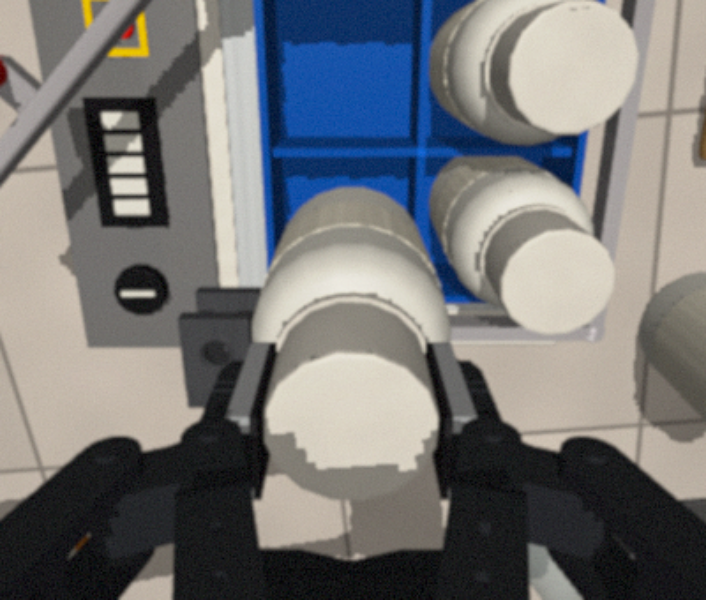

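Call:
play_rows([
  {"translation":[0.003,-0.002,0.005],"spin":0},
  {"translation":[0,0,0.012],"spin":0},
  {"translation":[0,0,0.012],"spin":0},
  {"translation":[0,0,0.01],"spin":0},
  {"translation":[0,0,0],"spin":0},
])

```text
time: 22.1
tool_pos: [0.6011, 0.0089, 0.2143]
tcp_rot: [-2.314, -2.12, 0.006]
wrist_force: [-1.2, -1.0, -1.9]
width: 0.474
```

```bash
python3 - <<'E'
from h import *
plan((*sh(.0095,-.035),.178))
E
```

```text
shift [-0.1  2.2 36.3] mm rows 1 per row [-0.0001  0.0022  0.0363] spin -0.0
```

Call:
play_rows([
  {"translation":[0,0.001,0.01],"spin":0},
  {"translation":[0,0,0.01],"spin":0},
  {"translation":[0,0,0.01],"spin":0},
  {"translation":[0,0,0.003],"spin":0},
  {"translation":[0,0,0.002],"spin":0},
])

```text
time: 22.6
tool_pos: [0.6036, 0.0088, 0.1815]
tcp_rot: [-2.316, -2.122, 0.001]
wrist_force: [0.6, -0.4, -2.5]
width: 0.479
```

Call:
play_rows([
  {"translation":[0,0,0.001],"spin":0},
  {"translation":[0,0,0],"spin":0},
])

```text
time: 22.8
tool_pos: [0.6042, 0.0088, 0.1816]
tcp_rot: [2.316, 2.122, 0.001]
wrist_force: [-0.0, 0.0, -2.4]
width: 0.472
```

Call:
play_rows([
  {"translation":[0,0,0.003],"spin":0},
  {"translation":[0,0,0.002],"spin":0},
  {"translation":[0,0,0],"spin":0},
])

```text
time: 23.1
tool_pos: [0.6046, 0.0088, 0.1776]
tcp_rot: [2.315, 2.122, 0.002]
wrist_force: [-0.5, 0.3, 3.1]
width: 0.474
```

Call:
play_rows([
  {"translation":[0,0,0],"spin":0},
  {"translation":[0,0,0],"spin":0},
  {"translation":[0,0,0],"spin":0},
], jaw=0.3)

```text
time: 23.4
tool_pos: [0.604, 0.0088, 0.1764]
tcp_rot: [2.316, 2.122, 0.0]
wrist_force: [0.1, 0.2, 0.4]
width: 0.65
```

Call:
play_rows([
  {"translation":[0,0,-0.03],"spin":0},
  {"translation":[0,0,-0.04],"spin":0},
  {"translation":[0,0,-0.045],"spin":0},
  {"translation":[0,0,-0.02],"spin":0},
  {"translation":[0.02,-0.045,0],"spin":0},
])

```text
time: 23.9
tool_pos: [0.5661, 0.031, 0.3157]
tcp_rot: [2.314, 2.114, 0.01]
wrist_force: [0.8, 0.4, 0.8]
width: 0.65
```

```bash
python3 - <<'E'
from h import *
def tcp(th,g):
    b=np.array([-np.sin(th),-np.cos(th)]); n=np.array([-np.cos(th),np.sin(th)])
    p=np.array([-.055,.095])+.105*b+(.024+g)*n; return sh(*p)
plan((*tcp(.79,.045),.31))
for th,g in((.79,.045),(.6,.022),(.4,.022),(.2,.022),(0,.022)): print(th,tcp(th,g).round(4))
C=cal('top'); _,im=snap('top','t6'); _,s=snap('scene','s6')
E
```

```text
shift [  86.1 -148.6    5.7] mm rows 3 per row [ 0.0287 -0.0495  0.0019] spin -0.0
0.79 [0.4259 0.1301]
0.6 [0.4484 0.0922]
0.4 [0.4608 0.0729]
0.2 [0.4767 0.0564]
0 [0.4955 0.0434]
```

Call:
play_rows([
  {"translation":[0.022,-0.038,0],"spin":0},
  {"translation":[0.022,-0.038,0],"spin":0},
  {"translation":[0.022,-0.038,0],"spin":0},
  {"translation":[0.022,-0.038,0],"spin":0},
  {"translation":[0,0,0],"spin":0},
], jaw=-1)

```text
time: 24.5
tool_pos: [0.4138, 0.1355, 0.3113]
tcp_rot: [-2.311, -2.126, -0.0]
wrist_force: [0.1, -0.2, 0.0]
width: -0.001
```

Call:
play_rows([
  {"translation":[0,0,0],"spin":0},
  {"translation":[0,0,0],"spin":0},
])

```text
time: 24.7
tool_pos: [0.4179, 0.1332, 0.3114]
tcp_rot: [2.316, 2.122, 0.0]
wrist_force: [-0.1, -1.1, 0.4]
width: 0.0
```

```bash
python3 - <<'E'
from h import *
plan((.426,.130,.155))
C,im=snap('wrist','w13')
cv2.imwrite('pics/w13a.png',cv2.resize(im,(800,500)))
E
```

```text
shift [ -2.4   8.3 156.4] mm rows 4 per row [-0.0006  0.0021  0.0391] spin -0.0
```

View pics/w13a.png

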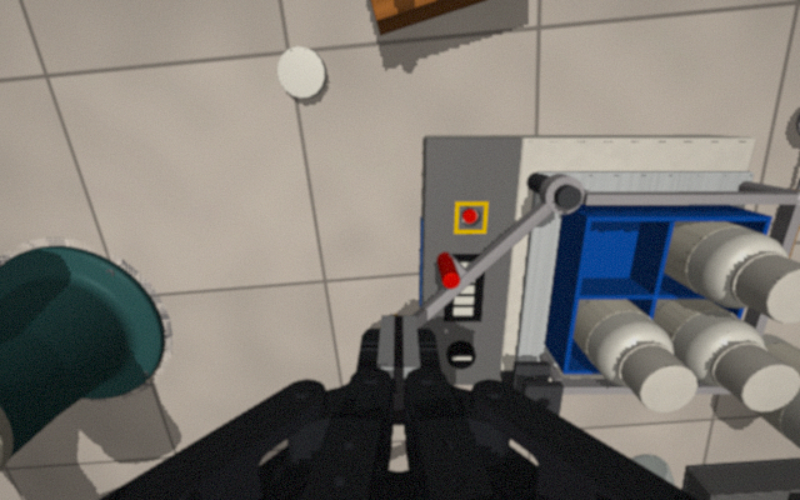

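Call:
play_rows([
  {"translation":[-0.002,0.006,0.035],"spin":0},
  {"translation":[0,0,0.04],"spin":0},
  {"translation":[0,0,0.04],"spin":0},
  {"translation":[0,0,0.04],"spin":0},
  {"translation":[0,0,0],"spin":0},
])

```text
time: 25.25
tool_pos: [0.4187, 0.1289, 0.1502]
tcp_rot: [-2.314, -2.116, 0.018]
wrist_force: [-0.9, -0.6, 0.5]
width: 0.002
```

```bash
python3 - <<'E'
from h import *
C=cal('wrist')
im=cv2.imread('pics/w13.png')
print(bot.read_state()['wrist_force'])
plan((.4484,.0922,.155))
plan((.4608,.0729,.155),p=(.4484,.0922,.155))
plan((.4767,.0564,.155),p=(.4608,.0729,.155))
plan((.4955,.0434,.155),p=(.4767,.0564,.155))
E
```

```text
[-0.90177825 -0.61218677  0.53893249]
shift [-33.9  32.8  -4.8] mm rows 1 per row [-0.0339  0.0328 -0.0048] spin -0.0
shift [-18.1  14.1  -0. ] mm rows 1 per row [-0.0181  0.0141 -0.    ] spin -0.0
shift [-15.   17.3  -0. ] mm rows 1 per row [-0.015   0.0173 -0.    ] spin -0.0
shift [-11.3  19.9  -0. ] mm rows 1 per row [-0.0113  0.0199 -0.    ] spin -0.0
```

Call:
play_rows([
  {"translation":[-0.011,0.011,0],"spin":0},
  {"translation":[-0.011,0.011,0],"spin":0},
  {"translation":[-0.012,0.011,0],"spin":0},
  {"translation":[-0.009,0.007,0],"spin":0},
  {"translation":[-0.009,0.007,0],"spin":0},
])

```text
time: 25.75
tool_pos: [0.4679, 0.075, 0.1583]
tcp_rot: [2.316, 2.12, 0.007]
wrist_force: [1.6, 2.7, 0.3]
width: -0.0
```

Call:
play_rows([
  {"translation":[-0.0075,0.009,0],"spin":0},
  {"translation":[-0.0075,0.009,0],"spin":0},
  {"translation":[-0.0055,0.009,0],"spin":0},
  {"translation":[-0.003,0.006,0],"spin":0},
  {"translation":[0,0,0],"spin":0},
])

```text
time: 26.25
tool_pos: [0.4965, 0.0483, 0.1561]
tcp_rot: [-2.317, -2.122, 0.001]
wrist_force: [0.0, 0.6, 0.4]
width: -0.003
```

```bash
python3 - <<'E'
from h import *
print(bot.read_state()['wrist_force'])
plan((.4955,.0434,.155))
E
```

```text
[0.00212202 0.56009611 0.40892913]
shift [-4.9 -0.6  1.1] mm rows 1 per row [-0.0049 -0.0006  0.0011] spin -0.0
```

Keep pushing forward gently until the stop loads the wrist.

Call:
play_rows([
  {"translation":[-0.002,0.004,0],"spin":0},
  {"translation":[0,0.003,0],"spin":0},
  {"translation":[0,0,0],"spin":0},
])

```text
time: 26.55
tool_pos: [0.4975, 0.0478, 0.1558]
tcp_rot: [-2.309, -2.116, 0.012]
wrist_force: [-16.4, 4.5, 11.6]
width: -0.001
```

Call:
play_rows([
  {"translation":[0,0.003,0],"spin":0},
  {"translation":[0,0,0],"spin":0},
])

```text
time: 26.75
tool_pos: [0.4976, 0.0478, 0.1557]
tcp_rot: [-2.305, -2.113, 0.019]
wrist_force: [-23.7, 5.1, 18.9]
width: -0.003
```

Call:
play_rows([
  {"translation":[0,0.003,0],"spin":0},
  {"translation":[0,0,0],"spin":0},
])

```text
time: 26.95
tool_pos: [0.4978, 0.0478, 0.1557]
tcp_rot: [-2.302, -2.11, 0.025]
wrist_force: [-33.5, 5.9, 24.9]
width: 0.001
```

Call:
play_rows([
  {"translation":[0,-0.015,0],"spin":0},
  {"translation":[0,-0.02,0],"spin":0},
  {"translation":[0,0,-0.045],"spin":0},
  {"translation":[0,0,-0.045],"spin":0},
  {"translation":[0,0,-0.04],"spin":0},
])

```text
time: 27.45
tool_pos: [0.4735, 0.0489, 0.288]
tcp_rot: [2.315, 2.123, 0.001]
wrist_force: [0.6, -0.4, 0.6]
width: 0.001
```

Call:
play_rows([
  {"translation":[0.045,0.005,0],"spin":0},
  {"translation":[0.045,0.005,0],"spin":0},
  {"translation":[0.045,0.005,0],"spin":0},
  {"translation":[0.045,0.005,0],"spin":0},
  {"translation":[0,0,0],"spin":0},
], jaw=1)

```text
time: 27.95
tool_pos: [0.5099, 0.2312, 0.286]
tcp_rot: [-2.31, -2.128, -0.003]
wrist_force: [-0.3, -0.3, -1.0]
width: 0.849
```

Call:
play_rows([
  {"translation":[0,0,0],"spin":0},
  {"translation":[0,0,0],"spin":0},
])

```text
time: 28.15
tool_pos: [0.5093, 0.2256, 0.2861]
tcp_rot: [2.316, 2.122, -0.001]
wrist_force: [0.5, -0.0, -0.1]
width: 0.999
```

```bash
python3 - <<'E'
from h import *
C,im=snap('wrist','w14'); _,t=snap('top','t7')
def red(C,im,z,box):
    h=cv2.cvtColor(im,cv2.COLOR_BGR2HSV); m=(((h[...,0]<8)|(h[...,0]>172))&(h[...,1]>150)&(h[...,2]>80)).astype(np.uint8)
    for c in cv2.findContours(m,0,2)[0]:
        if cv2.contourArea(c)>15: print('red',cv2.boundingRect(c),cv2.minAreaRect(c))
red(C,im,.116,0)
print('top'); red(cal('top'),t,0,0)
print(pose()[0])
cv2.imwrite('pics/w14a.png',np.vstack([cv2.resize(im,(560,350)),cv2.resize(t[150:250,170:370],(560,250),interpolation=cv2.INTER_CUBIC)[:,:560]]))
E
```

```text
red (336, 362, 13, 11) ((341.75, 366.75), (9.217458724975586, 12.551432609558105), 78.69007110595703)
red (304, 250, 10, 11) ((308.5, 255.0), (10.0, 9.0), 90.0)
red (310, 29, 29, 31) ((324.0, 44.0), (30.0, 28.0), 90.0)
top
red (350, 66, 14, 15) ((356.5000305175781, 72.99999237060547), (13.435027122497559, 13.435027122497559), 45.0)
[0.50943698 0.22513058 0.28637045]
```

View pics/w14a.png

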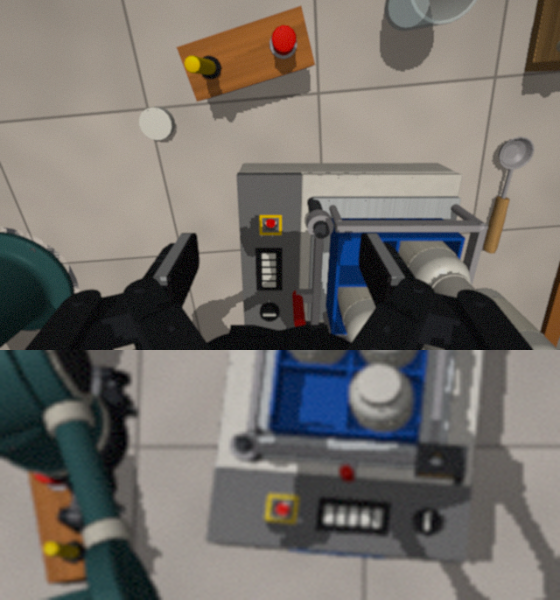

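```bash
python3 - <<'E'
from h import *
C=cal('wrist')
print('reset',ray(C,308.5,255,.065)); r=ray(C,324,43,.114); print('pin',r)
plan((r[0],r[1],.22))
E
```

```text
reset [0.48655745 0.1152301  0.065     ]
pin [0.52456796 0.34918226 0.114     ]
shift [124.9   4.1  66.4] mm rows 3 per row [0.0416 0.0014 0.0221] spin -0.0
```

Call:
play_rows([
  {"translation":[0.04,0.002,0],"spin":0},
  {"translation":[0.04,0.002,0.02],"spin":0},
  {"translation":[0.038,0.001,0.03],"spin":0},
  {"translation":[0,0,0.02],"spin":0},
  {"translation":[0,0,0],"spin":0},
])

```text
time: 28.75
tool_pos: [0.5227, 0.3418, 0.2121]
tcp_rot: [-2.315, -2.121, 0.012]
wrist_force: [-0.4, -0.4, -0.7]
width: 1.0
```

Call:
play_rows([
  {"translation":[0,0,0],"spin":0},
  {"translation":[0,0,0],"spin":0},
])

```text
time: 28.95
tool_pos: [0.526, 0.3427, 0.2184]
tcp_rot: [2.317, 2.12, 0.004]
wrist_force: [0.1, -0.8, -0.4]
width: 1.001
```

```bash
python3 - <<'E'
from h import *
C,im=snap('wrist','w15'); q,f,_,_=pose(); print(q)
h=cv2.cvtColor(im,cv2.COLOR_BGR2HSV)
for nm,m in(('red',((h[...,0]<8)|(h[...,0]>172))&(h[...,1]>150)&(h[...,2]>80)),('yel',(h[...,0]>20)&(h[...,0]<35)&(h[...,1]>150)&(h[...,2]>80))):
    for c in cv2.findContours(m.astype(np.uint8),0,2)[0]:
        if cv2.contourArea(c)>60: print(nm,cv2.boundingRect(c))
c=proj(C,(.5235,.345,.116)).astype(int); print(c)
b=im[c[1]-70:c[1]+70,c[0]-140:c[0]+60]; cv2.imwrite('pics/w15a.png',cv2.resize(b,None,fx=4,fy=4,interpolation=cv2.INTER_CUBIC))
E
```

```text
[0.52606388 0.3428949  0.2186894 ]
red (301, 171, 31, 40)
yel (289, 365, 28, 12)
yel (191, 202, 41, 47)
[315 200]
```

View pics/w15a.png

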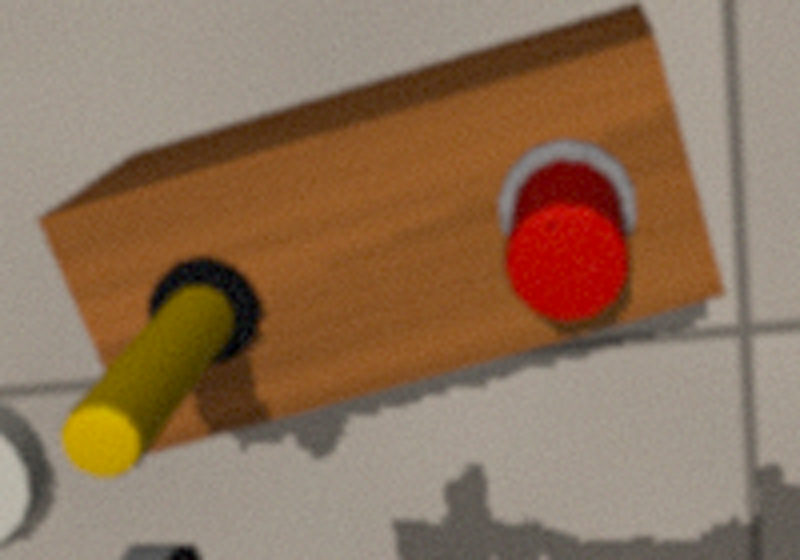

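```bash
python3 - <<'E'
from h import *
C=cal('wrist')
print('pin top',ray(C,316.75,195.5,.116),'flange',ray(C,316.75,181.5,.074),'sty top',ray(C,200.5,240,.145),'sty flange',ray(C,175+205/4,130+308/4,.074))
plan((*ray(C,316.75,195.5,.116)[:2],.078))
E
```

```text
pin top [0.52485933 0.34896337 0.116     ] flange [0.52479176 0.34915904 0.074     ] sty top [0.43702929 0.33135092 0.145     ] sty flange [0.43716593 0.3318369  0.074     ]
shift [  5.9  -1.7 140.7] mm rows 3 per row [ 0.002  -0.0006  0.0469] spin -0.0
```

Call:
play_rows([
  {"translation":[0.006,-0.001,0],"spin":0},
  {"translation":[0,0,0.04],"spin":0},
  {"translation":[0,0,0.03],"spin":0},
  {"translation":[0,0,0],"spin":0},
  {"translation":[0,0,0],"spin":0},
], jaw=0)

```text
time: 29.5
tool_pos: [0.5244, 0.3495, 0.1469]
tcp_rot: [-2.316, -2.122, 0.0]
wrist_force: [0.8, -0.2, 1.0]
width: 0.499
```

```bash
python3 - <<'E'
from h import *
plan((.5248,.349,.073))
E
```

```text
shift [-0.5  0.5 73.9] mm rows 2 per row [-0.0003  0.0002  0.0369] spin -0.0
```

Call:
play_rows([
  {"translation":[0,0,0.025],"spin":0},
  {"translation":[0,0,0.025],"spin":0},
  {"translation":[0,0,0.02],"spin":0},
  {"translation":[0,0,0.003],"spin":0},
  {"translation":[0,0,0],"spin":0},
])

```text
time: 30.0
tool_pos: [0.5254, 0.3502, 0.075]
tcp_rot: [2.316, 2.122, 0.003]
wrist_force: [0.1, -1.8, 0.3]
width: 0.501
```

```bash
python3 - <<'E'
from h import *
plan((.5248,.349,.073))
E
```

```text
shift [-1.2 -0.5  2. ] mm rows 1 per row [-0.0012 -0.0005  0.002 ] spin -0.0
```

Call:
play_rows([
  {"translation":[0,0,0],"spin":0},
  {"translation":[0,0,0],"spin":0},
  {"translation":[0,0,0],"spin":0},
  {"translation":[0,0,0],"spin":0},
  {"translation":[0,0,0],"spin":0},
], jaw=-1, force=40)

```text
time: 30.5
tool_pos: [0.5262, 0.3506, 0.0761]
tcp_rot: [2.316, 2.122, 0.007]
wrist_force: [-0.2, -1.3, 6.8]
width: 0.292
```

```bash
python3 - <<'E'
from h import *
print(pose()[0],bot.read_state()['width']*85,bot.read_state()['wrist_force'])
plan((*sh(-.055,-.095),.26))
E
```

```text
[0.52616968 0.35062988 0.07612381] 24.855312465137473 [-0.21515906 -1.26183284  6.76167066]
shift [-393.8   42.  -183.9] mm rows 8 per row [-0.0492  0.0053 -0.023 ] spin -0.0
```

Call:
play_rows([
  {"translation":[0,0,-0.02],"spin":0},
  {"translation":[0,0,-0.04],"spin":0},
  {"translation":[0,0,-0.045],"spin":0},
  {"translation":[0,0,-0.045],"spin":0},
  {"translation":[0,0,-0.045],"spin":0},
])

```text
time: 31.0
tool_pos: [0.524, 0.3493, 0.2705]
tcp_rot: [2.316, 2.122, 0.0]
wrist_force: [1.2, 0.7, -1.1]
width: 0.293
```

Call:
play_rows([
  {"translation":[-0.03,0.004,-0.01],"spin":0},
  {"translation":[-0.045,0.005,0],"spin":0},
  {"translation":[-0.045,0.005,0],"spin":0},
  {"translation":[-0.045,0.005,0],"spin":0},
  {"translation":[-0.045,0.005,0],"spin":0},
])

```text
time: 31.5
tool_pos: [0.5296, 0.1366, 0.2789]
tcp_rot: [2.315, 2.123, 0.001]
wrist_force: [-0.1, -0.2, -0.7]
width: 0.292
```

Call:
play_rows([
  {"translation":[-0.045,0.005,0],"spin":0},
  {"translation":[-0.045,0.005,0],"spin":0},
  {"translation":[-0.04,0.005,0],"spin":0},
  {"translation":[-0.02,0.003,0],"spin":0},
  {"translation":[0,0,0],"spin":0},
])

```text
time: 32.0
tool_pos: [0.5347, -0.0155, 0.2788]
tcp_rot: [2.32, 2.117, -0.0]
wrist_force: [0.7, 0.7, -1.7]
width: 0.292
```

```bash
python3 - <<'E'
from h import *
print(pose()[0],bot.read_state()['width']*85,bot.read_state()['wrist_force'])
plan((*sh(-.055,-.095),.26))
C,im=snap('wrist','w16'); _,t=snap('scene','s16'); _,t=snap('top','t16')
y=sh(-.055,-.095); print(proj(C,(*y,.152)))
q,f,R,_=pose()
tip=q-.066*np.array([0,0,1]); print('tip',proj(C,tip))
cv2.imwrite('pics/w16a.png',cv2.resize(im[100:400,220:420],None,fx=2,fy=2))
E
```

```text
[ 0.53472069 -0.01551233  0.27876382] 24.855634730387028 [ 0.7053816   0.65727486 -1.65109775]
shift [-29.8   1.7  18.8] mm rows 1 per row [-0.0298  0.0017  0.0188] spin -0.0
[320.90414078 224.63451519]
tip [318.92877049 214.84576162]
```

Call:
play_rows([
  {"translation":[-0.035,0,0],"spin":0},
  {"translation":[-0.035,0,0],"spin":0},
  {"translation":[-0.03,0,0],"spin":0},
  {"translation":[0,0,0],"spin":0},
  {"translation":[0,0,0],"spin":0},
])

```text
time: 32.65
tool_pos: [0.5262, -0.1115, 0.2783]
tcp_rot: [-2.316, -2.122, -0.001]
wrist_force: [-0.2, 0.5, -1.0]
width: 0.291
```

```bash
python3 - <<'E'
from h import *
C,im=snap('wrist','w17'); np.save('c17.npy',np.array(C,dtype=object),allow_pickle=True)
print(pose()[0])
c=proj(C,(*sh(-.055,-.092),.152)); print(c); a=c.astype(int)
b=im[a[1]-30:a[1]+30,a[0]-40:a[0]+40]
o=np.zeros((600,800,3),np.uint8); o[:420,:560]=cv2.resize(b,(560,420),interpolation=cv2.INTER_CUBIC)
o[:420,560:800]=cv2.resize(im[180:390,260:380],(240,420)); cv2.imwrite('pics/w17a.png',o[:420])
E
```

```text
[ 0.52626455 -0.11103316  0.27832509]
[321.49769146 111.26939147]
```

View pics/w17a.png

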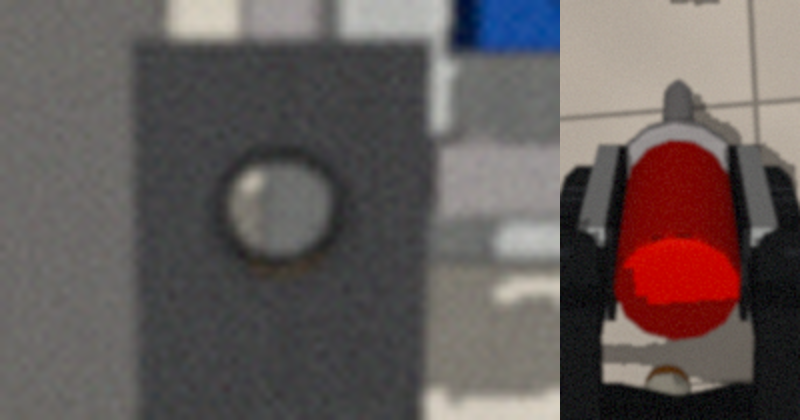

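```bash
python3 - <<'E'
from h import *
C=cal('wrist'); q,f,R,_=pose(); tx=np.array([np.cos(f),np.sin(f)]); ty=np.array([tx[1],-tx[0]])
for n,u,v,dz in(('tip far edge',318.5,221,-.065),('grip top',319,324,.040),('grip top far',319,180+238/2,.040),('grip near',319,180+338/2,.040),('flange far',319,180+122/2,-.002)):
    r=ray(C,u,v,q[2]+dz)[:2]-q[:2]; print(n,r@tx,r@ty)
Y=ray(C,321,110.7,.152); print('yoke',Y)
plan((*Y[:2],.25))
E
```

```text
tip far edge -0.0007558009974743676 -0.0006391239431084653
grip top -0.0009551185380188182 -0.0004576463406933117
grip top far 0.01048590415863492 -0.0004793073419663538
grip near -0.013117510092281084 -0.00043461958985778005
flange far 0.014308207326094174 -0.0004197613958732174
yoke [ 0.53356714 -0.04148661  0.152     ]
shift [69.9  1.3 28.3] mm rows 2 per row [0.035  0.0006 0.0142] spin -0.0
```

Call:
play_rows([
  {"translation":[0.036,0,0],"spin":0},
  {"translation":[0.036,0.002,0.015],"spin":0},
  {"translation":[0,0,0.025],"spin":0},
  {"translation":[0,0,0],"spin":0},
  {"translation":[0,0,0],"spin":0},
])

```text
time: 33.2
tool_pos: [0.5339, -0.0396, 0.2381]
tcp_rot: [-2.313, -2.124, 0.001]
wrist_force: [0.0, -0.4, 0.1]
width: 0.292
```

```bash
python3 - <<'E'
from h import *
plan((.5340,-.0397,.225)); print(bot.read_state()['wrist_force'])
E
```

```text
shift [-0.1  0.1 13.1] mm rows 1 per row [-0.0001  0.0001  0.0131] spin -0.0
[ 0.00549088 -0.44146623  0.06228087]
```

Call:
play_rows([
  {"translation":[0,0,0.012],"spin":0},
  {"translation":[0,0,0.008],"spin":0},
  {"translation":[0,0,0.005],"spin":0},
  {"translation":[0,0,0],"spin":0},
])

```text
time: 33.6
tool_pos: [0.5336, -0.0412, 0.2122]
tcp_rot: [-2.316, -2.121, 0.002]
wrist_force: [-1.1, -0.2, -1.3]
width: 0.293
```

```bash
python3 - <<'E'
from h import *
plan((.5340,-.0397,.205)); print(bot.read_state()['wrist_force'])
E
```

```text
shift [1.5 0.2 7.2] mm rows 1 per row [0.0015 0.0002 0.0072] spin -0.0
[-1.11325855 -0.18879976 -1.27174735]
```

Call:
play_rows([
  {"translation":[0.001,0,0.006],"spin":0},
  {"translation":[0,0,0.006],"spin":0},
  {"translation":[0,0,0],"spin":0},
])

```text
time: 33.9
tool_pos: [0.5338, -0.0399, 0.2002]
tcp_rot: [-2.315, -2.121, 0.002]
wrist_force: [0.4, -0.7, -0.6]
width: 0.293
```

Call:
play_rows([
  {"translation":[0,0,0.006],"spin":0},
  {"translation":[0,0,0.004],"spin":0},
  {"translation":[0,0,0],"spin":0},
])

```text
time: 34.2
tool_pos: [0.534, -0.0398, 0.1904]
tcp_rot: [-2.316, -2.122, 0.001]
wrist_force: [-1.6, -0.8, -0.6]
width: 0.292
```

Call:
play_rows([
  {"translation":[0,0,0.005],"spin":0},
  {"translation":[0,0,0.005],"spin":0},
  {"translation":[0,0,0],"spin":0},
])

```text
time: 34.5
tool_pos: [0.5339, -0.0398, 0.1803]
tcp_rot: [-2.315, -2.122, 0.001]
wrist_force: [-0.2, -0.5, -1.0]
width: 0.289
```

Call:
play_rows([
  {"translation":[0,0,0.006],"spin":0},
  {"translation":[0,0,0.006],"spin":0},
  {"translation":[0,0,0],"spin":0},
])

```text
time: 34.8
tool_pos: [0.5338, -0.0398, 0.1681]
tcp_rot: [-2.315, -2.122, 0.002]
wrist_force: [-0.2, -0.9, -1.0]
width: 0.293
```

Call:
play_rows([
  {"translation":[0,0,0.005],"spin":0},
  {"translation":[0,0,0.003],"spin":0},
  {"translation":[0,0,0],"spin":0},
])

```text
time: 35.1
tool_pos: [0.5342, -0.0398, 0.1607]
tcp_rot: [-2.316, -2.122, 0.001]
wrist_force: [0.3, -0.8, -1.0]
width: 0.295
```

Call:
play_rows([
  {"translation":[0,0,0.003],"spin":0},
  {"translation":[0,0,0],"spin":0},
])

```text
time: 35.3
tool_pos: [0.5345, -0.0399, 0.1583]
tcp_rot: [2.316, 2.122, 0.0]
wrist_force: [-0.3, -1.0, -0.5]
width: 0.293
```

Call:
play_rows([
  {"translation":[0,0,0.002],"spin":0},
  {"translation":[0,0,0.001],"spin":0},
  {"translation":[0,0,0],"spin":0},
])

```text
time: 35.6
tool_pos: [0.5347, -0.0399, 0.1581]
tcp_rot: [2.316, 2.122, 0.001]
wrist_force: [-7.5, -0.1, 13.8]
width: 0.291
```

Call:
play_rows([
  {"translation":[0,0,0],"spin":0},
  {"translation":[0,0,0],"spin":0},
  {"translation":[0,0,0],"spin":0},
], jaw=0)

```text
time: 35.9
tool_pos: [0.5344, -0.0397, 0.155]
tcp_rot: [-2.316, -2.122, -0.0]
wrist_force: [0.6, -0.6, -0.2]
width: 0.502
```

Call:
play_rows([
  {"translation":[0,0,-0.03],"spin":0},
  {"translation":[0,0,-0.04],"spin":0},
  {"translation":[0,0,-0.045],"spin":0},
  {"translation":[-0.04,0,0],"spin":0},
  {"translation":[-0.04,0,0],"spin":0},
])

```text
time: 36.4
tool_pos: [0.5289, -0.1198, 0.2727]
tcp_rot: [2.31, 2.123, 0.004]
wrist_force: [0.1, -1.3, -0.6]
width: 0.5
```

Call:
play_rows([
  {"translation":[0,0,0],"spin":0},
  {"translation":[0,0,0],"spin":0},
])

```text
time: 36.6
tool_pos: [0.5272, -0.1199, 0.2697]
tcp_rot: [-2.318, -2.119, -0.0]
wrist_force: [0.4, 0.6, 0.5]
width: 0.499
```

```bash
python3 - <<'E'
from h import *
C,im=snap('wrist','w18'); Cs,s=snap('scene','s18')
print(pose()[0])
a=cv2.resize(im[:260,150:490],(510,390)); p=proj(Cs,(.534,-.04,.17)).astype(int); b=s[p[1]-60:p[1]+60,p[0]-45:p[0]+45]
o=np.zeros((390,800,3),np.uint8); o[:,:510]=a; o[:,510:]=cv2.resize(b,(290,390),interpolation=cv2.INTER_CUBIC); cv2.imwrite('pics/w18a.png',o)
h=cv2.cvtColor(im,cv2.COLOR_BGR2HSV); m=((h[...,0]<8)|(h[...,0]>172))&(h[...,1]>150)&(h[...,2]>80)
for c in cv2.findContours(m.astype(np.uint8),0,2)[0]:
    if cv2.contourArea(c)>60: print(cv2.boundingRect(c))
for z in(.156,.198): print(proj(C,(.5336,-.0415,z)))
E
```

```text
[ 0.52726675 -0.11881269  0.26964815]
(300, 81, 39, 42)
[318.76709073  99.57584302]
[318.77695008 101.10048153]
```

View pics/w18a.png

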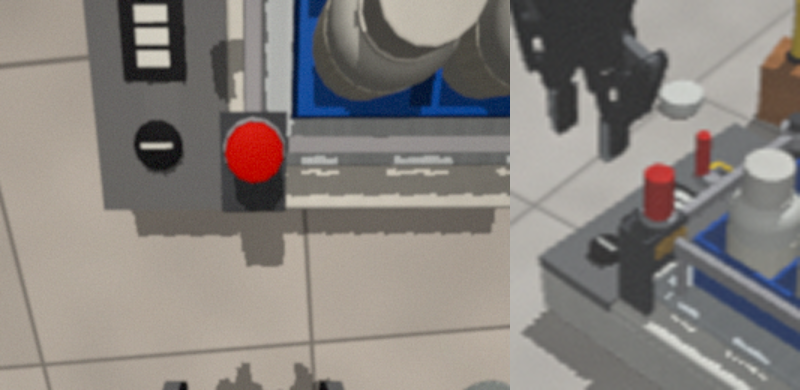

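```bash
python3 - <<'E'
from h import *
plan((.4371,.3316,.25))
E
```

```text
shift [ 440.8 -129.1   19.6] mm rows 9 per row [ 0.049  -0.0143  0.0022] spin -0.0
```

Call:
play_rows([
  {"translation":[0.04,-0.012,-0.01],"spin":0},
  {"translation":[0.04,-0.012,0],"spin":0},
  {"translation":[0.04,-0.012,0],"spin":0},
  {"translation":[0.04,-0.012,0],"spin":0},
  {"translation":[0.04,-0.012,0],"spin":0},
])

```text
time: 37.2
tool_pos: [0.4841, 0.0876, 0.2801]
tcp_rot: [-2.314, -2.124, -0.0]
wrist_force: [0.5, 1.0, -0.1]
width: 0.497
```

Call:
play_rows([
  {"translation":[0.04,-0.012,0],"spin":0},
  {"translation":[0.04,-0.012,0],"spin":0},
  {"translation":[0.04,-0.012,0],"spin":0},
  {"translation":[0.04,-0.012,0],"spin":0},
  {"translation":[0.04,-0.012,0],"spin":0},
])

```text
time: 37.7
tool_pos: [0.4411, 0.2921, 0.2801]
tcp_rot: [-2.314, -2.125, 0.0]
wrist_force: [0.1, -0.3, 0.1]
width: 0.501
```

Call:
play_rows([
  {"translation":[0.02,-0.006,0],"spin":0},
  {"translation":[0,0,0],"spin":0},
  {"translation":[0,0,0],"spin":0},
])

```text
time: 38.0
tool_pos: [0.4376, 0.3106, 0.2799]
tcp_rot: [2.313, 2.126, -0.002]
wrist_force: [0.4, 0.1, -1.0]
width: 0.502
```

```bash
python3 - <<'E'
from h import *
C,im=snap('wrist','w19'); print(pose()[0])
h=cv2.cvtColor(im,cv2.COLOR_BGR2HSV); m=(h[...,0]>20)&(h[...,0]<35)&(h[...,1]>150)&(h[...,2]>80)
m2=(h[...,0]>20)&(h[...,0]<35)&(h[...,1]>150)&(h[...,2]>180)
for M in(m,m2):
  for c in cv2.findContours(M.astype(np.uint8),0,2)[0]:
    if cv2.contourArea(c)>30: (u,v),r=cv2.minEnclosingCircle(c); print(cv2.boundingRect(c),u,v,r,ray(C,u,v,.145))
print(proj(C,(.4371,.3316,.145)))
plan((.4371,.3316,.2))
E
```

```text
[0.43796256 0.30990104 0.27995309]
(357, 303, 12, 21) 362.5 313.0 10.965956687927246 [0.47125453 0.17511483 0.145     ]
(307, 147, 18, 31) 316.0 162.0 15.03339672088623 [0.43686664 0.33680601 0.145     ]
(309, 161, 14, 15) 315.50933837890625 167.733642578125 7.2830047607421875 [0.43600066 0.33175079 0.145     ]
[316.77035605 167.79977093]
shift [21.5 -2.7 80. ] mm rows 2 per row [ 0.0108 -0.0014  0.04  ] spin -0.0
```

Call:
play_rows([
  {"translation":[0.022,-0.003,0],"spin":0},
  {"translation":[0,0,0.035],"spin":0},
  {"translation":[0,0,0.035],"spin":0},
  {"translation":[0,0,0],"spin":0},
  {"translation":[0,0,0],"spin":0},
])

```text
time: 38.55
tool_pos: [0.4373, 0.3308, 0.2101]
tcp_rot: [-2.317, -2.121, 0.003]
wrist_force: [0.4, 0.9, 0.5]
width: 0.502
```

```bash
python3 - <<'E'
from h import *
plan((.4368,.3316,.088))
E
```

```text
shift [  0.7  -0.6 122.1] mm rows 3 per row [ 0.0002 -0.0002  0.0407] spin -0.0
```

Call:
play_rows([
  {"translation":[0,0,0.035],"spin":0},
  {"translation":[0,0,0.035],"spin":0},
  {"translation":[0,0,0.035],"spin":0},
  {"translation":[0,0,0.016],"spin":0},
  {"translation":[0,0,0],"spin":0},
])

```text
time: 39.05
tool_pos: [0.4373, 0.3312, 0.0888]
tcp_rot: [-2.317, -2.121, 0.003]
wrist_force: [0.3, -0.0, 0.1]
width: 0.501
```

Call:
play_rows([
  {"translation":[0,0,0],"spin":0},
  {"translation":[0,0,0],"spin":0},
])

```text
time: 39.25
tool_pos: [0.4396, 0.3332, 0.0923]
tcp_rot: [2.316, 2.122, 0.008]
wrist_force: [-0.1, -0.4, 0.2]
width: 0.5
```

Call:
play_rows([
  {"translation":[0,0,0],"spin":0},
  {"translation":[0,0,0],"spin":0},
  {"translation":[0,0,0],"spin":0},
  {"translation":[0,0,0],"spin":0},
  {"translation":[0,0,0],"spin":0},
], jaw=-1, force=50)

```text
time: 39.75
tool_pos: [0.4384, 0.3326, 0.0909]
tcp_rot: [2.316, 2.122, 0.004]
wrist_force: [-1.0, -0.2, 4.9]
width: 0.171
```

```bash
python3 - <<'E'
from h import *
print(pose()[0],bot.read_state()['width']*85,bot.read_state()['wrist_force'])
plan((.487,.115,.23))
E
```

```text
[0.43840499 0.33262551 0.09085168] 14.563219228110624 [-0.98839217 -0.23870615  4.93952051]
shift [-212.6   67.4 -139.1] mm rows 5 per row [-0.0425  0.0135 -0.0278] spin -0.0
```

Call:
play_rows([
  {"translation":[0,0,-0.02],"spin":0},
  {"translation":[0,0,-0.04],"spin":0},
  {"translation":[0,0,-0.04],"spin":0},
  {"translation":[0,0,-0.04],"spin":0},
  {"translation":[0,0,0],"spin":0},
])

```text
time: 40.25
tool_pos: [0.4409, 0.3344, 0.2367]
tcp_rot: [2.315, 2.121, 0.019]
wrist_force: [0.7, 1.1, -0.3]
width: 0.174
```

Call:
play_rows([
  {"translation":[-0.042,0.013,0],"spin":0},
  {"translation":[-0.042,0.013,0],"spin":0},
  {"translation":[-0.042,0.013,0],"spin":0},
  {"translation":[-0.042,0.013,0],"spin":0},
  {"translation":[-0.04,0.013,0],"spin":0},
])

```text
time: 40.75
tool_pos: [0.4836, 0.1174, 0.2285]
tcp_rot: [-2.316, -2.123, 0.001]
wrist_force: [1.7, 0.4, -0.2]
width: 0.173
```

Call:
play_rows([
  {"translation":[0,0,0],"spin":0},
  {"translation":[0,0,0],"spin":0},
])

```text
time: 40.95
tool_pos: [0.4838, 0.1182, 0.2286]
tcp_rot: [-2.318, -2.118, 0.001]
wrist_force: [-0.2, 0.7, -1.0]
width: 0.175
```

```bash
python3 - <<'E'
from h import *
q,f,R,s=pose(); print(q,s['width'])
plan((.487,.116,.16))
C,im=snap('wrist','w20')
cv2.imwrite('pics/w20a.png',cv2.resize(im,(800,500)))
E
```

```text
[0.48379316 0.11821366 0.22860676] 0.17511624271683868
shift [-1.9  3.4 68.6] mm rows 2 per row [-0.001   0.0017  0.0343] spin -0.0
```

Call:
play_rows([
  {"translation":[-0.002,0.003,0.02],"spin":0},
  {"translation":[0,0,0.025],"spin":0},
  {"translation":[0,0,0.02],"spin":0},
  {"translation":[0,0,0],"spin":0},
  {"translation":[0,0,0],"spin":0},
])

```text
time: 41.5
tool_pos: [0.4864, 0.118, 0.1641]
tcp_rot: [-2.314, -2.124, 0.001]
wrist_force: [0.6, 0.5, -0.4]
width: 0.175
```

```bash
python3 - <<'E'
from h import *
q,f,R,s=pose(); print(s['wrist_force'])
plan((.487,.116,.152))
C,im=snap('wrist','w21')
p=proj(C,(.487,.1155,.07)).astype(int); print(p)
b=im[p[1]-55:p[1]+105,p[0]-90:p[0]+90]; cv2.imwrite('pics/w21a.png',cv2.resize(b,None,fx=3.5,fy=3.5,interpolation=cv2.INTER_CUBIC))
E
```

```text
[ 0.56438022  0.52579171 -0.44887452]
shift [-1.9  0.8 12.1] mm rows 1 per row [-0.0019  0.0008  0.0121] spin -0.0
[320 208]
```

View pics/w21a.png

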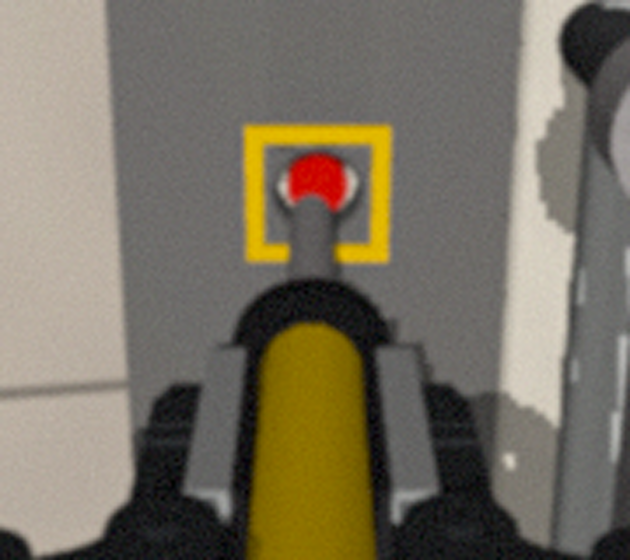

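```bash
python3 - <<'E'
from h import *
C=cal('wrist'); q,f,_,_=pose(); tx=np.array([np.cos(f),np.sin(f)]); ty=np.array([tx[1],-tx[0]])
for n,u,v,z in(('tip far',313,197,q[2]-.0869),('frame',317.5,193,.07)):
    r=ray(C,230+u/3.5,153+v/3.5,z)[:2]-q[:2]; print(n,(r@tx).round(4),(r@ty).round(4),q[2]-.0869)
E
```

```text
tip far -0.0002 0.0002 0.07819780535210144
frame -0.0022 0.0012 0.07819780535210144
```

Call:
play_rows([
  {"translation":[0.001,0.001,0.006],"spin":0},
  {"translation":[0,0,0.006],"spin":0},
  {"translation":[0,0,0.003],"spin":0},
  {"translation":[0,0,0],"spin":0},
])

```text
time: 41.95
tool_pos: [0.4884, 0.1179, 0.1495]
tcp_rot: [2.316, 2.122, 0.001]
wrist_force: [0.2, 1.0, 2.2]
width: 0.176
```

Call:
play_rows([
  {"translation":[0,0,0.002],"spin":0},
  {"translation":[0,0,0.001],"spin":0},
  {"translation":[0,0,0],"spin":0},
])

```text
time: 42.25
tool_pos: [0.4885, 0.1179, 0.1469]
tcp_rot: [2.316, 2.122, 0.002]
wrist_force: [-0.7, 1.0, 4.1]
width: 0.176
```

Call:
play_rows([
  {"translation":[0,0,0.002],"spin":0},
  {"translation":[0,0,0],"spin":0},
])

```text
time: 42.45
tool_pos: [0.489, 0.118, 0.1464]
tcp_rot: [2.316, 2.122, 0.003]
wrist_force: [-2.1, 0.3, 11.0]
width: 0.174
```

Call:
play_rows([
  {"translation":[0,0,0],"spin":0},
  {"translation":[0,0,0],"spin":0},
])

```text
time: 42.65
tool_pos: [0.489, 0.118, 0.1464]
tcp_rot: [2.316, 2.122, 0.003]
wrist_force: [-2.0, 1.5, 10.4]
width: 0.174
```

Call:
play_rows([
  {"translation":[0,0,-0.02],"spin":0},
  {"translation":[0,0,-0.03],"spin":0},
  {"translation":[0,0,-0.035],"spin":0},
  {"translation":[0,0,0],"spin":0},
  {"translation":[0,0,0],"spin":0},
])

```text
time: 43.15
tool_pos: [0.4882, 0.1177, 0.2298]
tcp_rot: [2.316, 2.122, 0.001]
wrist_force: [-0.0, -0.4, -1.4]
width: 0.172
```

```bash
python3 - <<'E'
from h import *
q,f,_,s=pose(); print(q,s['width'],s['wrist_force'])
plan((.4377,.3336,.23))
C,im=snap('wrist','w22')
c=proj(C,q-np.array([0,0,.0869])).astype(int); print(c)
g=cv2.cvtColor(im,cv2.COLOR_BGR2GRAY); print(g[c[1]-22:c[1]+26,c[0]-14:c[0]+15:2])
E
```

```text
[0.48822332 0.11769696 0.22978787] 0.17196750117959456 [-0.03903779 -0.40913637 -1.44480666]
shift [ 2.107e+02 -6.920e+01 -2.000e-01] mm rows 5 per row [ 0.0421 -0.0138 -0.    ] spin -0.0
[319 209]
[[166  98  89 117 107  68  63  67  61  98 117  76 123 169 175]
 [163 102  75 115 118  75  71  67  79  98  89  81 122 169 170]
 [168 107  78  90  98  85  70  83  88  97  67  91 120 168 174]
 [166 106  87  69  75  84  86  91  80  74  71 100 121 168 170]
 [167 109 102  81  61  72  81  73  67  69  84 102 120 168 169]
 [167 107 102  93  74  68  64  68  67  82 100 106 120 170 174]
 [164 107 107 105  89  81  76  79  83  99 108 101 125 171 168]
 [165 109 103 105 101  93  92  95  99 105 105 103 122 172 167]
 [161 110 107 108 108 105 106 105 110 108 111 104 124 166 168]
 [163 126 124 122 124 122 123 123 125 128 131 125 135 172 169]
 [167 151 149 152 153 153 153 148 150 152 153 151 152 174 167]
 [177 170 172 170 167 172 175 170 172 172 171 172 171 177 168]
 [175 174 176 173 176 176 176 176 177 176 178 177 176 179 167]
 [164 163 165 163 162 163 162 159 158 166 165 162 166 163 160]
 [135 136 140 135 13
[... 1422 characters left out ...]
1  20]
 [  3   7  24  32  75  91  88  93  88  80  46  22  22  29  19]
 [  8  26  12  24  74  89  94  89  92  73  41  23  13  23  15]
 [ 24  23  23  31  74  89  91  92  87  74  42  11  19  23  35]
 [ 29  26  25  28  81  88  90  95  87  82  44  12  20  20  19]
 [ 48  65  64  67  74  88  94  93  90  78  46  12  11  21  27]
 [ 90 140 135 126  82  90  90  89  86  85  48  18  18  17  29]
 [132 193 196 173  92  90  93  88  86  74  46  23  14  23  34]
 [144 211 209 188  88  82  81  83  78  75  43  19  16  20  21]
 [145 212 204 174  80  60  48  49  49  53  45   8   2  20  28]
 [146 204 175 127  51  38  27  23  17  33  20  16  15  15  30]
 [138 171 113  65  19  10   8   1  18  19   3   2  16  18  32]]
```

Call:
play_rows([
  {"translation":[0.042,-0.014,0],"spin":0},
  {"translation":[0.042,-0.014,0],"spin":0},
  {"translation":[0.042,-0.014,0],"spin":0},
  {"translation":[0.042,-0.014,0],"spin":0},
  {"translation":[0.042,-0.013,0],"spin":0},
])

```text
time: 43.7
tool_pos: [0.4356, 0.3336, 0.2268]
tcp_rot: [-2.316, -2.122, 0.007]
wrist_force: [0.3, -0.4, -1.2]
width: 0.17
```

Call:
play_rows([
  {"translation":[0,0,0.02],"spin":0},
  {"translation":[0,0,0.02],"spin":0},
  {"translation":[0,0,0],"spin":0},
  {"translation":[0,0,0],"spin":0},
])

```text
time: 44.1
tool_pos: [0.4363, 0.3321, 0.1874]
tcp_rot: [-2.316, -2.122, 0.007]
wrist_force: [-0.1, -0.0, -1.2]
width: 0.176
```

```bash
python3 - <<'E'
from h import *
plan((.4377,.3334,.17))
C,im=snap('wrist','w23')
# hole: dark blob in block near predicted
p=proj(C,(.4371,.3317,.07)); print(p); c=p.astype(int); g=cv2.cvtColor(im,cv2.COLOR_BGR2GRAY)
print(g[c[1]-24:c[1]+16:2,c[0]-24:c[0]+25:3])
E
```

```text
shift [ 1.4  1.2 17.4] mm rows 1 per row [0.0014 0.0012 0.0174] spin -0.0
[320.58565893 196.64168589]
[[ 95  95  98  96  98  95  96  95  97  94 101 102 102 103 102 102 101]
 [ 90  94 103  95  92  91  98  98  97 102 101 104 100 107  98  99 102]
 [ 94  96  96  98 104 100  99  97 100 104 104 101 103  99  98  99  96]
 [ 94  94  96  98 102  99 101 107 102 102 101 102 100  96  94  99  95]
 [ 94 101  99  97 102 100 106 103 104 100  95  96  95  97  97  99 105]
 [102 102 101 101 100 105  96  95  96  96  98  95  97 105 101 104 105]
 [101 100 101 102 104  98  98 101  97 100  99  97 102 100 102 107 103]
 [106 103  98  91  94  94  94  98 100 105 100 108 109 104 107 105 101]
 [ 99  94  95  91 102  92  99 106 105 108 105 100  99 101 102 101 105]
 [105  95 100  99 103 107 101  76  73  85 104 104 105 101 105  98  91]
 [ 97 105  99 103 102 104  68  40  35  44  92 107 105 107  99 104  96]
 [106 107 104 107 106  95  42  37  42  37  68  97  95 100  94  92  99]
 [108 104 101 104 107  87  43  46  52  52  49  93  92  95  92  96  98]
 [106 104 105 103 105  84  47  50  63  55  50  91  90  98  91  91  97]
 [107 100 103 106 105  97  46  59  57  55  55  95  96  94  98  93  98]
 [107 109 101 104 104  91  69  55  60  57  89  94  94  93  98  96  95]
 [107 102  99 101  94  93  87  72  70  80  95  96  92  94  88  97  92]
 [100 100  92  95  89  92  98  94  93 100  93  96  94  91  93  93  95]
 [ 93  95  93  93  96  96  95  93  95  92  88  93  96  92  94  90  95]
 [ 93  86  93  95  97  96  84  81  80  88  94  94  89  92  89  92  89]]
```

Call:
play_rows([
  {"translation":[0.002,0.001,0.008],"spin":0},
  {"translation":[0,0,0.01],"spin":0},
  {"translation":[0,0,0],"spin":0},
  {"translation":[0,0,0],"spin":0},
])

```text
time: 44.55
tool_pos: [0.4385, 0.3345, 0.1709]
tcp_rot: [-2.316, -2.122, 0.001]
wrist_force: [-0.1, 0.7, -0.8]
width: 0.173
```

Call:
play_rows([
  {"translation":[0,0,0.008],"spin":0},
  {"translation":[0,0,0.006],"spin":0},
  {"translation":[0,0,0],"spin":0},
])

```text
time: 44.85
tool_pos: [0.438, 0.3343, 0.1559]
tcp_rot: [-2.316, -2.122, 0.004]
wrist_force: [0.2, 0.2, -0.4]
width: 0.173
```

Call:
play_rows([
  {"translation":[0,0,0.005],"spin":0},
  {"translation":[0,0,0.005],"spin":0},
  {"translation":[0,0,0],"spin":0},
])

```text
time: 45.15
tool_pos: [0.4382, 0.3345, 0.1463]
tcp_rot: [-2.316, -2.122, 0.002]
wrist_force: [0.5, -0.2, -0.4]
width: 0.172
```

Call:
play_rows([
  {"translation":[0,0,0.01],"spin":0},
  {"translation":[0,0,0.01],"spin":0},
  {"translation":[0,0,0.01],"spin":0},
  {"translation":[0,0,0],"spin":0},
])

```text
time: 45.55
tool_pos: [0.4377, 0.3342, 0.1149]
tcp_rot: [-2.316, -2.122, 0.004]
wrist_force: [-0.1, 0.5, -0.9]
width: 0.174
```

Call:
play_rows([
  {"translation":[0,0,0.01],"spin":0},
  {"translation":[0,0,0.008],"spin":0},
  {"translation":[0,0,0.004],"spin":0},
  {"translation":[0,0,0],"spin":0},
])

```text
time: 45.95
tool_pos: [0.4384, 0.3347, 0.0943]
tcp_rot: [-2.316, -2.122, 0.002]
wrist_force: [-1.5, -0.9, -2.3]
width: 0.176
```

Seat it (expected 0.091), release and retreat.

Call:
play_rows([
  {"translation":[0,0,0.002],"spin":0},
  {"translation":[0,0,0.001],"spin":0},
  {"translation":[0,0,0],"spin":0},
])

```text
time: 46.25
tool_pos: [0.4385, 0.3347, 0.0923]
tcp_rot: [-2.316, -2.122, 0.001]
wrist_force: [-3.0, -3.1, -0.2]
width: 0.174
```

Call:
play_rows([
  {"translation":[0,0,0],"spin":0},
  {"translation":[0,0,0],"spin":0},
  {"translation":[0,0,0],"spin":0},
  {"translation":[0,0,0],"spin":0},
], jaw=0)

```text
time: 46.65
tool_pos: [0.4393, 0.3354, 0.0928]
tcp_rot: [2.316, 2.122, 0.002]
wrist_force: [0.1, 0.1, -0.1]
width: 0.5
```

Call:
play_rows([
  {"translation":[0,0,-0.03],"spin":0},
  {"translation":[0,0,-0.045],"spin":0},
  {"translation":[0,0,-0.045],"spin":0},
  {"translation":[0,0,-0.045],"spin":0},
  {"translation":[-0.03,0,0],"spin":0},
])

```text
time: 47.15
tool_pos: [0.4405, 0.3095, 0.2663]
tcp_rot: [2.312, 2.124, 0.026]
wrist_force: [1.2, 0.1, 0.5]
width: 0.498
```

Call:
play_rows([
  {"translation":[-0.04,0,0],"spin":0},
  {"translation":[-0.04,0,0],"spin":0},
  {"translation":[0,0,0],"spin":0},
  {"translation":[0,0,0],"spin":0},
])

```text
time: 47.55
tool_pos: [0.4294, 0.225, 0.2577]
tcp_rot: [-2.318, -2.12, -0.002]
wrist_force: [0.4, 0.9, 1.1]
width: 0.498
```

```bash
python3 - <<'E'
from h import *
q,f,_,s=pose(); print(q,s['wrist_force'])
C,im=snap('wrist','w24'); Ct,t=snap('top','t24'); Cs,sc=snap('scene','s24')
h=cv2.cvtColor(im,cv2.COLOR_BGR2HSV)
for nm,m,z in(('yeltop',(h[...,0]>20)&(h[...,0]<35)&(h[...,1]>150)&(h[...,2]>180),.145),('black',(h[...,2]<45),.074),('red',((h[...,0]<8)|(h[...,0]>172))&(h[...,1]>150)&(h[...,2]>80),.065)):
  for c in cv2.findContours(m.astype(np.uint8),0,2)[0]:
    if 30<cv2.contourArea(c)<900: (u,v),r=cv2.minEnclosingCircle(c); print(nm,round(u),round(v),round(r,1),ray(C,u,v,z).round(4))
hs=cv2.cvtColor(sc,cv2.COLOR_BGR2HSV)
for nm,m in(('red',((hs[...,0]<8)|(hs[...,0]>172))&(hs[...,1]>150)&(hs[...,2]>80)),('yel',(hs[...,0]>20)&(hs[...,0]<35)&(hs[...,1]>150)&(hs[...,2]>80))):
  for c in cv2.findContours(m.astype(np.uint8),0,2)[0]:
    if cv2.contourArea(c)>15: print('scene',nm,cv2.boundingRect(c))
print('exp pin top/bottom',proj(Cs,(.534,-.0415,.198)),proj(Cs,(.534,-.0415,.156)),'sty',proj(Cs,(.4371,.3317,.145)),proj(Cs,(.4371,.3317,.074)))
d=cv2.absdiff(cv2.imread('pics/top0.png'),t).max(2); 
for n,(u,v) in dict(flask=(410,133),amber=(424,270),cap=(222,267),vial=(468,214),beaker=(181,145)).items(): print(n,d[v-8:v+9,u-8:u+9].mean())
E
```

```text
[0.42943067 0.22498714 0.25772528] [0.41029813 0.94597882 1.06295495]
yeltop 377 257 14.1 [0.4764 0.1661 0.145 ]
yeltop 316 57 9.7 [0.437 0.333 0.145]
black 3 304 21.5 [0.038  0.1018 0.074 ]
black 457 268 8.5 [0.5787 0.1037 0.074 ]
black 436 241 12.5 [0.5535 0.1409 0.074 ]
black 317 67 12.9 [0.437  0.3312 0.074 ]
red 427 381 13.3 [ 0.551 -0.075  0.065]
scene red (417, 263, 18, 18)
scene red (324, 187, 9, 6)
scene yel (179, 0, 17, 42)
exp pin top/bottom [327.43235692 188.83877963] [327.26794268 201.13632321] sty [372.47931931 134.81752723] [370.82731265 152.57007462]
flask 6.397923875432526
amber 6.865051903114187
cap 35.24221453287197
vial 7.145328719723183
beaker 7.176470588235294
```

Call:
play_rows([
  {"translation":[-0.02,0,-0.035],"spin":0},
  {"translation":[-0.045,0,-0.035],"spin":0},
  {"translation":[-0.045,0,-0.035],"spin":0},
  {"translation":[-0.045,0,-0.035],"spin":0},
  {"translation":[-0.045,0,0],"spin":0},
])

```text
time: 48.2
tool_pos: [0.4155, 0.0427, 0.3899]
tcp_rot: [2.309, 2.122, 0.012]
wrist_force: [1.6, -0.5, -0.1]
width: 0.501
```

Call:
play_rows([
  {"translation":[-0.045,0.02,0],"spin":0},
  {"translation":[-0.045,0.02,0],"spin":0},
  {"translation":[-0.045,0.02,0],"spin":0},
  {"translation":[-0.02,0.02,0],"spin":0},
  {"translation":[0,0,0],"spin":0},
])

```text
time: 48.7
tool_pos: [0.4814, -0.121, 0.3834]
tcp_rot: [-2.318, -2.119, 0.001]
wrist_force: [0.9, 0.6, -0.2]
width: 0.501
```

Call:
play_rows([
  {"translation":[0,0,0],"spin":0},
  {"translation":[0,0,0],"spin":0},
  {"translation":[0,0,0],"spin":0},
])

```text
time: 49.0
tool_pos: [0.4793, -0.1175, 0.3846]
tcp_rot: [2.314, 2.125, 0.001]
wrist_force: [-0.2, 0.5, -0.4]
width: 0.5
```

```bash
python3 - <<'E'
from h import *
q,f,_,s=pose(); print(q)
C,im=snap('wrist','w25'); Ct,t=snap('top','t25'); Cs,sc=snap('scene','s25')
def blobs(nm,im,f,lo,C,zs):
  h=cv2.cvtColor(im,cv2.COLOR_BGR2HSV)
  for c in cv2.findContours(f(h).astype(np.uint8),0,2)[0]:
    if cv2.contourArea(c)>lo: (u,v),r=cv2.minEnclosingCircle(c); print(nm,round(u),round(v),round(r,1),cv2.boundingRect(c),[ray(C,u,v,z).round(3) for z in zs])
red=lambda h:((h[...,0]<8)|(h[...,0]>172))&(h[...,1]>150)&(h[...,2]>80)
yel=lambda h:(h[...,0]>20)&(h[...,0]<35)&(h[...,1]>150)&(h[...,2]>80)
blobs('wr red',im,red,15,C,(.198,.177,.065))
blobs('sc red',sc,red,15,Cs,()); blobs('sc yel',sc,yel,10,Cs,())
print('exp pin',proj(Cs,(.534,-.0415,.198)),proj(Cs,(.534,-.0415,.156)),'sty',proj(Cs,(.4371,.3317,.145)),proj(Cs,(.4371,.3317,.074)),'handle',proj(Cs,(*sh(-.079,-.008),.177)))
print('exp wrist handle',proj(C,(*sh(-.079,-.007),.177)),'pin',proj(C,(.534,-.0415,.198)))
# bottle caps in tray, wrist view
g=cv2.cvtColor(im,cv2.COLOR_BGR2GRAY)
for n,(x,y) in dict(B3=(.0095,-.0335),B1=(.083,-.0345),B2=(.084,.041)).items():
    u,v=proj(C,(*sh(x,y),.209)).astype(int); 
    if not(0<=v<400 and 0<=u<640): print(n,u,v); continue
    m=((g>.85*np.median(g[max(v-3,0):v+4,u-3:u+4]))).astype(np.uint8); k=np.zeros_like(m); cv2.circle(k,(int(u),int(v)),26,1,-1)
    nn,l,st,ce=cv2.connectedComponentsWithStats(m*k); i=l[v,u]; print(n,(u,v),'seen',st[i],ce[i].round(1), ray(C,*ce[i],.209)[:2].round(3),'exp',sh(x,y).round(3))
d=cv2.absdiff(cv2.imread('pics/top0.png'),t).max(2)
for n,(u,v) in dict(flask=(410,133),amber=(424,270),cap=(222,267),vial=(468,214),beaker=(181,145)).items(): print(n,d[v-8:v+9,u-8:u+9].mean())
E
```

```text
[ 0.47928966 -0.11745502  0.38461274]
wr red 367 96 14.3 (353, 83, 28, 28) [array([ 0.532, -0.041,  0.198]), array([ 0.535, -0.042,  0.177]), array([ 0.551, -0.045,  0.065])]
wr red 344 5 7.3 (337, 0, 14, 13) [array([0.514, 0.038, 0.198]), array([0.516, 0.042, 0.177]), array([0.526, 0.066, 0.065])]
sc red 426 271 9.0 (417, 263, 18, 17) []
sc red 328 190 4.0 (324, 187, 9, 6) []
sc yel 194 19 24.5 (179, 0, 33, 42) []
exp pin [327.43235692 188.83877963] [327.26794268 201.13632321] sty [372.47931931 134.81752723] [370.82731265 152.57007462] handle [341.3685236 177.3311667]
exp wrist handle [345.16508686   2.11146067] pin [368.67625195  96.03159104]
B3 (np.int64(447), np.int64(27)) seen [ 426    1   46   51 1793] [448.   25.6] [0.604 0.012] exp [0.603 0.01 ]
B1 (np.int64(530), np.int64(29)) seen [ 511    3   46   48 1704] [532.7  27.2] [0.678 0.004] exp [0.677 0.002]
B2 552 -75
flask 10.384083044982699
amber 8.519031141868512
cap 14.22491349480969
vial 28.826989619377162
beaker 10.55363321799308
```

```bash
python3 - <<'E'
from h import *
C=cal('top'); t0=cv2.imread('pics/top0.png')
for nm in('top0','t24','t25'):
    t=cv2.imread(f'pics/{nm}.png'); h=cv2.cvtColor(t,cv2.COLOR_BGR2HSV); g=cv2.cvtColor(t,cv2.COLOR_BGR2GRAY)
    m=((h[...,0]>5)&(h[...,0]<22)&(h[...,1]>140)).astype(np.uint8); s=m[200:230,450:490]; ys,xs=np.nonzero(s); print(nm,'vial',xs.mean()+450,ys.mean()+200,len(xs))
    w=(g>195)[252:284,205:240]; ys,xs=np.nonzero(w); print(' cap',xs.mean()+205 if len(xs) else None,ys.mean()+252 if len(xs) else None,len(xs))
u,v=proj(C,(*sh(.084,.041),.209)).astype(int); print('B2 at',u,v)
for nm in('t6','t24','t25'): g=cv2.cvtColor(cv2.imread(f'pics/{nm}.png'),cv2.COLOR_BGR2GRAY); print(nm); print(g[v-12:v+14:3,u-15:u+16:3])
E
```

```text
top0 vial 464.93939393939394 214.54545454545453 66
 cap None None 0
t24 vial 465.030303030303 214.66666666666666 66
 cap 219.0 262.0 1
t25 vial 464.85915492957747 214.53521126760563 71
 cap 221.704 266.784 125
B2 at 279 133
t6
[[70 71 70 71 74 69 70 67 70 68 69]
 [67 67 64 64 66 65 67 66 68 69 66]
 [62 61 60 60 63 59 57 63 62 64 60]
 [59 59 58 59 58 58 58 56 58 62 60]
 [54 59 57 58 54 56 50 55 57 56 55]
 [53 50 50 53 52 51 50 55 52 49 48]
 [52 49 48 46 50 49 50 49 48 47 51]
 [44 43 45 46 44 48 43 46 45 47 43]
 [38 39 37 37 39 36 38 44 39 42 39]]
t24
[[142 137 141 144 147 149 150 152 152 154 152]
 [136  90  87  94 106 111 113 118 122 130 130]
 [138  69  99 107 123 157 145 127 114 104 102]
 [137 106 108 125 172 171 174 142  74  70  81]
 [134 144 101 175 172 174 174 172  92  33  18]
 [128 145 111 174 175 175 173 173  90  76  30]
 [125 154 131 159 178 176 175 133  85  81  35]
 [122 155 107 170 103 122  93  72  97  78  35]
 [118 154  56 152 150 119 114 117  92  66  41]]
t25
[[143 141 145 150 153 151 153 156 158 158 157]
 [141  95  89  98 104 115 117 121 124 133 133]
 [140  67 101 110 128 162 148 129 117 106 109]
 [139 106 111 131 177 177 178 147  71  69  84]
 [137 147 103 177 180 179 178 176  93  33  20]
 [131 150 119 181 183 178 177 177  88  74  35]
 [127 157 132 162 184 180 179 135  89  86  29]
 [125 161 110 171 109 124  95  71 100  84  39]
 [119 161  58 156 155 122 118 120  91  72  46]]
```

```bash
python3 -c "
from h import *
print(bot.read_state()['joint_vel'].round(3)); print(bot.finish_job())"
```

```text
[-0.005  0.001 -0.001 -0.    -0.002  0.001]
the job is handed in; nothing more can be done
None
```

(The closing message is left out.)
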